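Load the cartridge shuttle and send it on

TASK

Slide the shuttle carriage fully against its loading stop on the right, lift off the dust cover by its knob and set it flat on the black mat, and put every black cartridge block that stands loose on the bench (not those in the carton and stock trays) flat in a bay of the carriage, one to a bay. Then put the cover back so that it sits properly down around the rim, and only then slide the carriage gently, without slamming it, all the way to the far stop on the left. Keep the carriage at the loading stop until it is covered, and do not disturb the other things on the bench.

Things in the scene. Friction and masses are not known exactly. Their poses are not given: they have to be found in the camera images.
- carriage (a joint): position of the shuttle carriage along its rail, m: 0 = against the loading stop (the robot's right), 0.18 = against the far stop (the robot's left). Moves along the carriage's own +y axis; friction about 3 N, it stays where it is left and has hard stops.
- tray_mid (a point): centre of the carriage's deck, on its upper surface; moves with the carriage, axes are the carriage's (y along the rail to the far stop, z up). The deck is aluminium, 170 x 170 mm, 44 mm above the bench. A white rim 138 mm (y) x 134 mm (x) outside, 5 mm thick and 10 mm high above the deck, is split by 4 mm wide, 10 mm high ribs into four bays (2 x 2).
- handle_top (a point): centre of the top of the black square handle post on a tongue at the carriage's +y end, 118 mm from tray_mid along y; the post is 20 x 20 mm with sides along the carriage's axes and stands 58 mm above the deck. Gap from post to the cover's wall 28 mm.
- bay0 (a point): centre of the floor of one bay, at deck height; axes as tray_mid. Clear inside 60 mm (x) by 62 mm (y).
- bay1 (a point): centre of the floor of one bay, at deck height; axes as tray_mid. Clear inside 60 mm (x) by 62 mm (y).
- bay2 (a point): centre of the floor of one bay, at deck height; axes as tray_mid. Clear inside 60 mm (x) by 62 mm (y).
- bay3 (a point): centre of the floor of one bay, at deck height; axes as tray_mid. Clear inside 60 mm (x) by 62 mm (y).
- cover: loose milky-clear plastic dust cover (looks whitish), an open-bottomed box 156 (x) x 160 (y) x 56 mm high, walls 3 mm, 180 g. Origin at the centre of its open lower edge, z up. On top in the middle a grey knob, 18 mm (cover's x) x 44 mm (y), from 56 to 90 mm above the origin. It starts standing on the carriage's deck around the rim, with 8 mm clearance all round, its axes along the carriage's; seated, its origin coincides with tray_mid.
- mat: thin black rubber mat fixed on the bench at the robot's left, 190 x 190 mm, 2 mm thick; origin at the centre of its underside
- cart1_mid (a point): centre of a black ink cartridge block 44 (its x) x 32 (y) x 40 mm (z), about 60 g, standing on the bench at the start (z up), any yaw. May be absent.
- cart2_mid (a point): centre of a black ink cartridge block 44 (its x) x 32 (y) x 40 mm (z), about 60 g, standing on the bench at the start (z up), any yaw. May be absent.
- cart3_mid (a point): centre of a black ink cartridge block 44 (its x) x 32 (y) x 40 mm (z), about 60 g, standing on the bench at the start (z up), any yaw. May be absent.
- cart4_mid (a point): centre of a black ink cartridge block 44 (its x) x 32 (y) x 40 mm (z), about 60 g, standing on the bench at the start (z up), any yaw. May be absent.
- tape: bystander: roll of tape lying flat, 60 mm across, 24 mm high; origin at the middle of its underside
- squeeze: bystander: white squeeze bottle with red cap, 52 mm across, 125 mm high, standing; origin at the middle of its underside
- driver: bystander: screwdriver lying near the back of the bench; origin at the underside, near its middle
- capcup: bystander: open steel cup, 70 mm across, 60 mm high; origin at the middle of its underside
- brush: bystander: brush lying on the right, beyond the rail end; origin at the underside, near its middle
- jar: bystander: amber glass jar, 56 mm across, 60 mm high; origin at the middle of its underside
There are look-alikes about, which are no part of the job. What is shaped like the cover but blue is not meant.

How it is judged:
By the outcome, as a careful person would: the job done as asked, in the order asked, and still so for the second after the job is handed in, with the robot touching nothing.
Of cart1, cart2, cart3, cart4 only 2 to 4 are there at a start; the rules pass over those that are not, and their reading is None.
At some moment in a run one of cart1, cart2, cart3, cart4 may be knocked a few centimetres aside while the robot is not near it.
Once in a run the grip may slacken for a moment while it holds something.
It also fails if it takes over 210 s, if anything falls off the work surface, if the arm or the gripper's body presses on something with over 40 N, if the wrist force passes 120 N, or if a joint passes its speed limit or range.

ROBOT

A 6-joint arm with a two-finger parallel gripper is mounted at the origin on the work surface. World frame = base frame: x ahead of the robot, y to its left, z up, the work surface at z = 0. Lengths are in m, angles in rad, forces in N, time in s.
With the tool pointing down it reaches from about 0.325 to 0.775 m from the base axis. Payload 5.5 kg.
Tool frame: the origin (TCP) lies where the fingers leave the gripper's body, on its centre line; the fingertips stand 73 mm ahead of it and the grasp point (between the pads) lies 54 mm ahead of it; z points along the fingers, y is the line along which they close (so a half turn about z gives the same grasp; the last joint's range is limited). The gripper opens to 85 mm and grips with 20 to 120 N. Pads are 22 mm wide; open, the fingers measure 114 mm over their backs; the gripper's body (76 mm by 85 mm) begins 54 mm behind the grasp point. The pads swing forward as they close: fully open they stand 13 mm farther back than shut.
Start: joints at [-1.181, 0.091, 1.231, -0, 1.82, -0.057], TCP at [0.259, -0.541, 0.304] pointing down, gripper open.
Joint ranges: [-2.87, 2.87], [-0.86, 2.18], [0.17, 2.46], [-1.51, 4.65], [0.06, 2.69], [-2.65, 2.65]. Speed limits (rad/s): [2.57, 2.57, 3.01, 3.14, 3.14, 3.14].

INTERFACE

Orientations are given as a 3x3 rotation matrix whose columns are the frame's x, y, z axes.
In Python, from workcell import * gives the robot as it stands.
- The arm moves only by the tool arm_command, never from a script. Its arguments are lists of equal length, an entry for each row: "travel": the shift along the tool's x, y, z normalised to -1 to 1, where 1 is 0.025 m, a list of three; "angular": the turn, a rotation vector about the tool's x, y, z normalised to -1 to 1, where 1 is 90 degrees, a list of three; "hand": the opening, from 0 (shut) to 1 (fully open). A call has 1 to 10 rows; each row shifts and turns the commanded pose from where the row before left it, along the tool's axes as they then stand; what a row does not reach is not made up. A row lasts 1/10 s, in which the tool goes at most 50 mm and 8.59 degrees, less where a joint would pass 70% of its speed; a pose out of reach is approached as far as the arm can. A call with a number of a shift or a turn outside -1 to 1 is refused whole. A call with a gripper value outside its range is refused whole. The fingers move at their own pace and stop on an object; "grip_force" is the grip in N (left out, the last holds). Time passes only in rows, so rows that do not move let the fingers close. It gives the time, the measured TCP pose, the force, the opening and the grip force at its end, in the units of the state.
- get_obs(): the state, without advancing time (a new reading comes with each control period).
- grab_frame(name): name is "scene" or "top"; returns the picture (480x640x3 uint8, blue, green, red); there is no depth.
- calibration(name): a dict with "fov_y" (degrees; the focal length in pixels is half the picture's height over the tangent of half this angle, whatever the lens; pixels are square), "cx", "cy" (the principal point, pixels), "k1" (the pictures are not rectified: a ray, as slopes to the right and down, at radius r is drawn at 1 + k1 r^2 times it, then the intrinsics apply), "rvec" (rotation vector, rad) and "tvec" (3), from world to camera coordinates, as OpenCV has them. Camera axes: x right, y down, z forward; pixel columns grow to the right and rows downward; lengths in m; the calibration is good to about 2 mm. A picture is of the moment at which its call begins. calibration takes no time and is no camera call.
- sign_off(): hands the job in; it is judged then, once.
The state is a dict: "t": time; "joint_pos": joint angles; "qvel": joint speeds; "joint_torque": joint torques, N m; "ee_pos": TCP position; "ee_rot": TCP orientation; "contact_force": force on the tool from outside, world axes, zero at the start; "ft_torque": the same for the moment, N m; "opening": finger opening in m; "finger_force": force on a finger pad.
Only numpy, scipy, OpenCV 4.12 (cv2) and the standard library are available. Lean on these libraries where they do the work, as an engineer would, in place of code of your own. Each camera call takes 0.05 s, during which the arm holds its last target. There are 200 camera calls.

## Working session

There is one attempt and no reset: what is moved stays moved. The work goes in short steps, Python scripts to look and compute and a tool call to move; the robot and the scene stay as the last step left them, time stands still between calls to the robot, and variables do not carry over. Pictures are saved under pics/ and viewed, at most 14 in all, crops included, and the job is handed in when it is done.

Besides the shell and the picture viewer there is one more tool, called after "Emit:" in YAML: its name, and indented under it one key for each argument. arm_command: Moves the arm, as the interface text tells. Scaled input: -1 to 1 covers 0.025 m each way for a shift and 90 degrees each way for a turn. Its arguments: {"type":"object","properties":{"travel":{"type":"array"},"angular":{"type":"array"},"hand":{"type":"array"},"grip_force":{"type":"number"}},"required":["travel","angular","hand"]}

```bash
ls; mkdir -p pics
cat > h.py <<'E'
import numpy as np, cv2
from workcell import *
def cal(n):
    c=calibration(n); f=240/np.tan(np.radians(c["fov_y"])/2)
    R=cv2.Rodrigues(np.array(c["rvec"],float))[0]; return c,f,R,np.array(c["tvec"],float)
def ray(n,u,v):
    c,f,R,t=cal(n); d=np.array([(u-c["cx"])/f,(v-c["cy"])/f]); p=d.copy()
    for _ in range(20): p=d/(1+c["k1"]*(p@p))
    return -R.T@t, R.T@np.array([p[0],p[1],1])
def onz(n,u,v,z):
    o,d=ray(n,u,v); return o+d*(z-o[2])/d[2]
def proj(n,P):
    c,f,R,t=cal(n); q=R@np.array(P,float)+t; p=q[:2]/q[2]; p=p*(1+c["k1"]*(p@p)); return p*f+[c["cx"],c["cy"]]
def tri(a,b):
    o1,d1=ray("scene",*a); o2,d2=ray("top",*b)
    s=np.linalg.lstsq(np.c_[d1,-d2],o2-o1,rcond=None)[0]
    p,q=o1+s[0]*d1,o2+s[1]*d2; return (p+q)/2,np.linalg.norm(p-q)
E
python3 - <<'E'
from h import *
for n in("scene","top"):
    cv2.imwrite(f"pics/{n}0.png",grab_frame(n)); c,f,R,t=cal(n); print(n,c,-R.T@t)
o=get_obs();print(o)
E
```

```text
pics
scene {'fov_y': 42.70888195530847, 'cx': 320.6183179599166, 'cy': 236.359070276112, 'k1': -0.07304643576496796, 'rvec': array([ 2.27322108,  1.24618709, -0.39514441]), 'tvec': array([-0.26489861, -0.28384794,  1.78028267])} [ 1.19339415 -0.43066355  1.30785573]
top {'fov_y': 42.55302679918866, 'cx': 302.9204229291119, 'cy': 238.65005041753747, 'k1': -0.21667796293951386, 'rvec': array([ 2.13133928, -2.18436591,  0.15607461]), 'tvec': array([0.01602817, 0.51011629, 1.57063593])} [0.29807278 0.02463082 1.62416708]
{'t': 0.1, 'joint_pos': array([-1.18073681e+00,  9.18218324e-02,  1.23178912e+00,  1.18840415e-05,
        1.81979996e+00, -5.66980299e-02]), 'qvel': array([ 0.00136113,  0.00157756, -0.00288536,  0.00035056,  0.00176461,
       -0.00076782]), 'joint_torque': array([ 2.69075550e-03, -4.60215104e+01, -4.19218647e+01, -7.99117470e-05,
        1.05744816e-02,  4.67259792e-05]), 'ee_pos': array([ 0.25918088, -0.54099496,  0.30282755]), 'ee_rot': array([[ 9.01851502e-01,  4.32045606e-01, -6.80728769e-04],
       [ 4.32046127e-01, -9.01849933e-01,  1.68606272e-03],
       [ 1.14540796e-04, -1.81468443e-03, -9.99998347e-01]]), 'contact_force': array([ 0.00184728, -1.32066466, -0.92502323]), 'ft_torque': array([0.01328934, 0.04520661, 0.00752757]), 'finger_force': 0.0, 'opening': 0.08519539018634073}
```

View pics/top0.png

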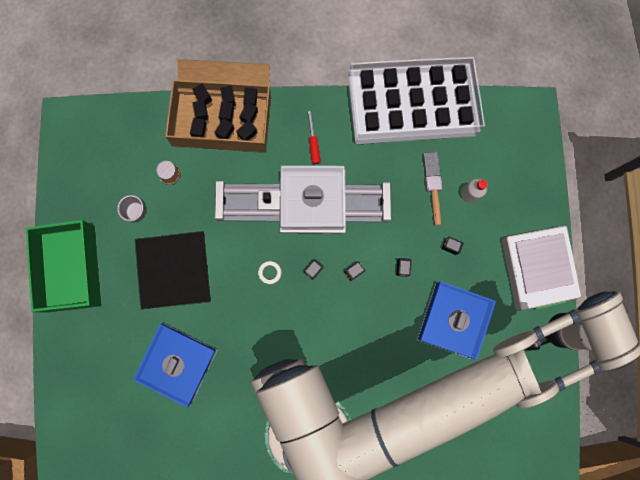

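View pics/scene0.png

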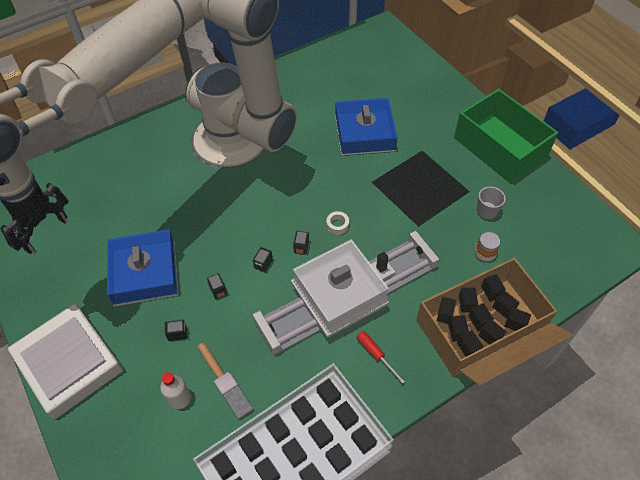

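The top view shows four loose cartridges at about (313,269), (355,270), (404,267) and (453,245). The white cover is at (312,199), the handle at (267,198) and the mat at (173,270). I'll zoom in next.

Run:
```python
from h import *
im=cv2.imread("pics/top0.png")
cv2.imwrite("pics/z1.png",cv2.resize(im[155:290,205:475],None,fx=2.95,fy=2.95,interpolation=cv2.INTER_CUBIC))
for n,u,v,z in [("knob",313,195,.134),("handle",267,197,.102),("mat",173,270,.002),("c1",313,269,.04),("c2",355,270,.04),("c3",404,267,.04),("c4",453,245,.04),("railL",219,200,.04),("railR",387,200,.04)]: print(n,onz("top",u,v,z).round(4))
for p in [(281,167),(344,167),(345,231),(281,231)]: print(onz("top",*p,.1).round(4))
```

```text
knob [ 0.605  -0.0228  0.134 ]
handle [0.6092 0.0921 0.102 ]
mat [0.4388 0.3506 0.002 ]
c1 [ 0.43   -0.0204  0.04  ]
c2 [ 0.4246 -0.1289  0.04  ]
c3 [ 0.429  -0.2571  0.04  ]
c4 [ 0.4833 -0.3908  0.04  ]
railL [0.6171 0.2212 0.04  ]
railR [ 0.6069 -0.2203  0.04  ]
[0.6866 0.0554 0.1   ]
[ 0.6831 -0.1049  0.1   ]
[ 0.5183 -0.1014  0.1   ]
[0.5221 0.0587 0.1   ]
```

View pics/z1.png

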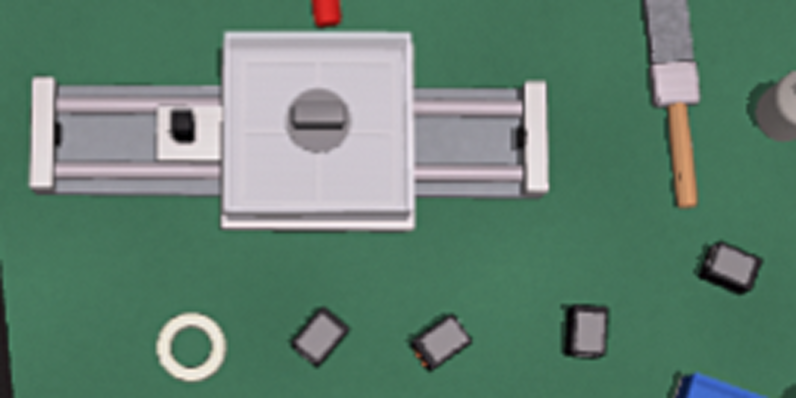

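The zoom confirms the carriage is mid-rail with the cover on and the handle on the left (+y) side. The cartridges have grey tops inside a dark border.

```bash
cat >> h.py <<'E'
YAW=-0.0225
def go(x,y,z,deg=None):
    """print tool-frame move to TCP target; deg = direction of tool y in world"""
    o=get_obs(); R=np.array(o["ee_rot"]); p=np.array(o["ee_pos"])
    if deg is None: R2=R
    else:
        a=np.radians(deg); Y=np.array([np.cos(a),np.sin(a),0]); Z=np.array([0,0,-1.]); R2=np.c_[np.cross(Y,Z),Y,Z]
    w=cv2.Rodrigues(R.T@R2)[0].ravel()/(np.pi/2)
    print("at",p.round(4),"f",np.round(o["contact_force"],1),"open",round(o["opening"],4),"t",o["t"],"rot",w.round(4),"then shift",(R2.T@(np.array([x,y,z])-p)/.025).round(3))
def carts(im,z=.04,roi=(225,295,290,475)):
    a,b,c,d=roi; s=im[a:b,c:d]; hsv=cv2.cvtColor(s,cv2.COLOR_BGR2HSV)
    m=cv2.inRange(hsv,(0,0,75),(179,60,190))
    out=[]
    for k in cv2.findContours(m,cv2.RETR_EXTERNAL,cv2.CHAIN_APPROX_NONE)[0]:
        if not 40<cv2.contourArea(k)<500: continue
        bx=cv2.boxPoints(cv2.minAreaRect(k))+[c,a]
        P=np.array([onz("top",*q,z)[:2] for q in bx]); e=[P[1]-P[0],P[2]-P[1]]; L=[np.linalg.norm(q) for q in e]
        l=e[int(np.argmax(L))]; out.append((P.mean(0).round(4),round(np.degrees(np.arctan2(l[1],l[0]))%180,1),np.round(sorted(L),4)))
    return out
E
python3 - <<'E'
from h import *
for c in carts(cv2.imread("pics/top0.png")): print(*c)
go(.609,.092,.25,-1.3)
E
```

```text
[ 0.4257 -0.1304] 123.9 [0.0265 0.0382]
[ 0.4305 -0.0201] 138.0 [0.0269 0.0368]
[ 0.4277 -0.2571] 177.4 [0.0264 0.0391]
[ 0.4856 -0.3898] 65.6 [0.0261 0.0397]
[ 0.538  -0.0325] 88.7 [0.0079 0.138 ]
at [ 0.2592 -0.541   0.3028] f [ 0.  -1.3 -0.9] open 0.0852 t 0.1 rot [-1.000e-03 -7.000e-04 -7.011e-01] then shift [25.631 13.415  2.113]
```

Emit:
arm_command:
  travel:
    - [0,0,0]
    - [0,0,0]
    - [0,0,0]
    - [0,0,0]
    - [0,0,0]
    - [0,0,0]
    - [0,0,0]
    - [0,0,0]
    - [1,0.5,0]
    - [1,0.5,0]
  angular:
    - [0,0,-0.0876]
    - [0,0,-0.0876]
    - [0,0,-0.0876]
    - [0,0,-0.0876]
    - [0,0,-0.0876]
    - [0,0,-0.0876]
    - [0,0,-0.0876]
    - [0,0,-0.0876]
    - [0,0,0]
    - [0,0,0]
  hand: [1,1,1,1,1,1,1,1,1,1]

```text
t: 1.1
ee_pos: [0.2853, -0.4914, 0.3028]
ee_rot: [[0.024, 1.0, -0.001], [1.0, -0.024, 0.002], [0.002, -0.001, -1.0]]
contact_force: [0.5, -0.3, -0.0]
opening: 0.0855
finger_force: 0.0
```

Emit:
arm_command:
  travel:
    - [1,0.5,0]
    - [1,0.5,0]
    - [1,0.5,0]
    - [1,0.5,0]
    - [1,0.5,0]
    - [1,0.5,0]
    - [1,0.5,0]
    - [1,0.5,0]
    - [1,0.5,0]
    - [1,0.5,0]
  angular:
    - [0,0,0]
    - [0,0,0]
    - [0,0,0]
    - [0,0,0]
    - [0,0,0]
    - [0,0,0]
    - [0,0,0]
    - [0,0,0]
    - [0,0,0]
    - [0,0,0]
  hand: [1,1,1,1,1,1,1,1,1,1]

```text
t: 2.1
ee_pos: [0.4164, -0.2435, 0.3034]
ee_rot: [[0.023, 1.0, -0.001], [1.0, -0.023, 0.0], [0.0, -0.001, -1.0]]
contact_force: [0.2, -0.4, 0.7]
opening: 0.0853
finger_force: 0.0
```

Emit:
arm_command:
  travel:
    - [1,0.5,0]
    - [1,0.5,0]
    - [1,0.5,0]
    - [1,0.5,0]
    - [1,0.5,0]
    - [1,0.5,0]
    - [1,0.5,0]
    - [1,0.5,0]
    - [1,0.5,0]
    - [1,0.5,0]
  angular:
    - [0,0,0]
    - [0,0,0]
    - [0,0,0]
    - [0,0,0]
    - [0,0,0]
    - [0,0,0]
    - [0,0,0]
    - [0,0,0]
    - [0,0,0]
    - [0,0,0]
  hand: [1,1,1,1,1,1,1,1,1,1]

```text
t: 3.1
ee_pos: [0.5472, 0.0035, 0.3033]
ee_rot: [[0.023, 1.0, -0.001], [1.0, -0.023, -0.0], [-0.0, -0.001, -1.0]]
contact_force: [-0.6, -0.0, -0.3]
opening: 0.0857
finger_force: 0.0
```

Run:
```python
from h import *
go(.609,.092,.137,-1.3)
```

```text
at [0.5472 0.0035 0.3033] f [-0.6 -0.  -0.3] open 0.0857 t 3.1 rot [-0.0006  0.     -0.0003] then shift [3.596 2.39  6.653]
```

Emit:
arm_command:
  travel:
    - [1,0.6,0]
    - [1,0.6,0]
    - [0.9,0.6,0]
    - [0.75,0.5,0]
    - [0,0,1]
    - [0,0,1]
    - [0,0,1]
    - [0,0,1]
    - [0,0,1]
    - [0,0,0.8]
  angular:
    - [0,0,0]
    - [0,0,0]
    - [0,0,0]
    - [0,0,0]
    - [0,0,0]
    - [0,0,0]
    - [0,0,0]
    - [0,0,0]
    - [0,0,0]
    - [0,0,0]
  hand: [0.7,0.7,0.7,0.7,0.7,0.7,0.7,0.7,0.7,0.7]
  grip_force: 25

```text
t: 4.1
ee_pos: [0.6058, 0.0922, 0.1564]
ee_rot: [[0.023, 1.0, -0.003], [1.0, -0.023, -0.0], [-0.0, -0.003, -1.0]]
contact_force: [0.1, 0.4, -0.6]
opening: 0.0601
finger_force: 0.0
```

Run:
```python
from h import *
go(.607,.094,.137,-1.3)
cv2.imwrite("pics/s1.png",grab_frame("scene")[200:340,250:450].repeat(4,0).repeat(4,1))
```

```text
at [0.6058 0.0922 0.1564] f [ 0.1  0.4 -0.6] open 0.0601 t 4.1 rot [-0.0017  0.0002 -0.0003] then shift [0.073 0.045 0.774]
```

View pics/s1.png

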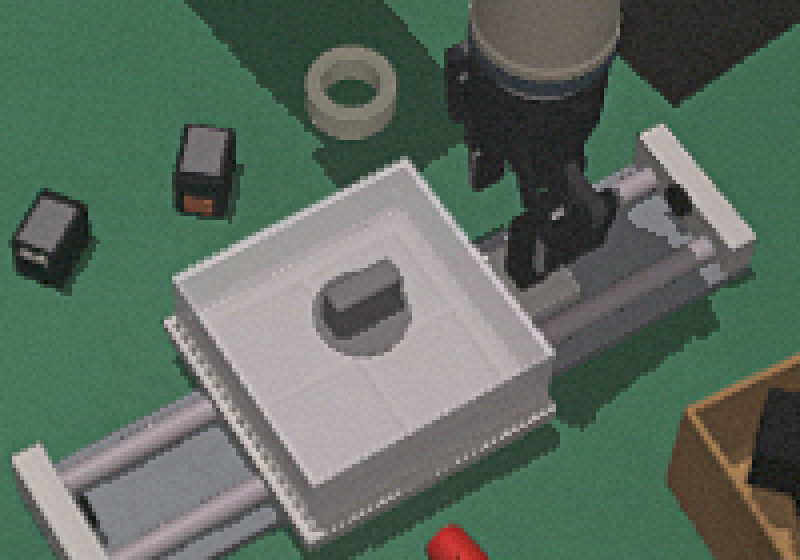

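The fingers straddle the post, so I lower and close.

Emit:
arm_command:
  travel:
    - [0.07,0.05,0.7]
    - [0,0,0]
    - [0,0,0]
    - [0,0,0]
    - [0,0,0]
    - [0,0,0]
    - [0,0,0]
  angular:
    - [0,0,0]
    - [0,0,0]
    - [0,0,0]
    - [0,0,0]
    - [0,0,0]
    - [0,0,0]
    - [0,0,0]
  hand: [0.7,0.3,0.1,0.1,0.1,0.1,0.1]
  grip_force: 30

```text
t: 4.85
ee_pos: [0.6153, 0.0935, 0.142]
ee_rot: [[0.025, 0.999, 0.022], [1.0, -0.025, 0.001], [0.001, 0.022, -1.0]]
contact_force: [44.3, 1.5, -23.2]
opening: 0.0197
finger_force: 34.5
```

Emit:
arm_command:
  travel:
    - [-0.2,0,0]
    - [-0.4,0,0]
    - [-0.4,0,0]
    - [-0.4,0,0]
    - [-0.4,0,0]
    - [-0.4,0,0]
    - [-0.3,0,0]
    - [-0.3,0,0]
  angular:
    - [0,0,0]
    - [0,0,0]
    - [0,0,0]
    - [0,0,0]
    - [0,0,0]
    - [0,0,0]
    - [0,0,0]
    - [0,0,0]
  hand: [0.1,0.1,0.1,0.1,0.1,0.1,0.1,0.1]

```text
t: 5.65
ee_pos: [0.6132, 0.0236, 0.142]
ee_rot: [[0.024, 1.0, 0.021], [1.0, -0.024, 0.001], [0.001, 0.021, -1.0]]
contact_force: [42.3, 2.2, -22.8]
opening: 0.0198
finger_force: 33.3
```

The post sits about 9 mm farther in x than I estimated. I relieve that side force before going on.

Emit:
arm_command:
  travel:
    - [0,0.2,-0.05]
    - [0,0.17,-0.05]
    - [0,0,0]
  angular:
    - [0,0,0]
    - [0,0,0]
    - [0,0,0]
  hand: [0.1,0.1,0.1]

```text
t: 5.95
ee_pos: [0.6149, 0.023, 0.142]
ee_rot: [[0.024, 1.0, -0.004], [1.0, -0.024, -0.001], [-0.001, -0.004, -1.0]]
contact_force: [0.2, -3.4, -12.6]
opening: 0.0198
finger_force: 30.4
```

Emit:
arm_command:
  travel:
    - [-0.2,0,-0.05]
    - [-0.2,0,-0.05]
    - [-0.2,0,0]
    - [-0.2,0,0]
    - [-0.2,0,0]
  angular:
    - [0,0,0]
    - [0,0,0]
    - [0,0,0]
    - [0,0,0]
    - [0,0,0]
  hand: [0.1,0.1,0.1,0.1,0.1]

```text
t: 6.45
ee_pos: [0.6142, 0.003, 0.1423]
ee_rot: [[0.02, 1.0, -0.004], [1.0, -0.02, 0.01], [0.01, -0.004, -1.0]]
contact_force: [8.0, 28.5, -26.7]
opening: 0.0197
finger_force: 31.2
```

Emit:
arm_command:
  travel:
    - [-0.1,0,0]
    - [0.1,0,0]
    - [0,0,0]
    - [0,0,0]
    - [0,0,0]
    - [0,0,-1]
    - [0,0,-1]
    - [0,0,-1]
  angular:
    - [0,0,0]
    - [0,0,0]
    - [0,0,0]
    - [0,0,0]
    - [0,0,0]
    - [0,0,0]
    - [0,0,0]
    - [0,0,0]
  hand: [0.1,0.1,0.4,0.7,0.7,0.7,0.7,0.7]

```text
t: 7.25
ee_pos: [0.615, -0.0017, 0.2242]
ee_rot: [[0.024, 1.0, 0.003], [1.0, -0.024, -0.0], [-0.0, 0.003, -1.0]]
contact_force: [0.7, 0.6, 0.9]
opening: 0.0599
finger_force: 0.0
```

Run:
```python
from h import *
go(.6115,-.1145,.18,-1.3)
im=grab_frame("top");cv2.imwrite("pics/t2.png",cv2.resize(im[155:290,205:475],None,fx=2.95,fy=2.95,interpolation=cv2.INTER_CUBIC))
for n in("scene","top"): print(n,proj(n,(.6115,-.1145,.134)),proj(n,(.6142,.0035,.102)))
```

```text
at [ 0.615  -0.0017  0.2242] f [0.7 0.6 0.9] open 0.0599 t 7.25 rot [ 0.0017  0.0002 -0.0006] then shift [-4.514 -0.036  1.768]
scene [304.57089837 289.63809725] [349.59823933 273.0389247 ]
top [349.98507447 191.62443051] [302.14455741 194.21683767]
```

View pics/t2.png

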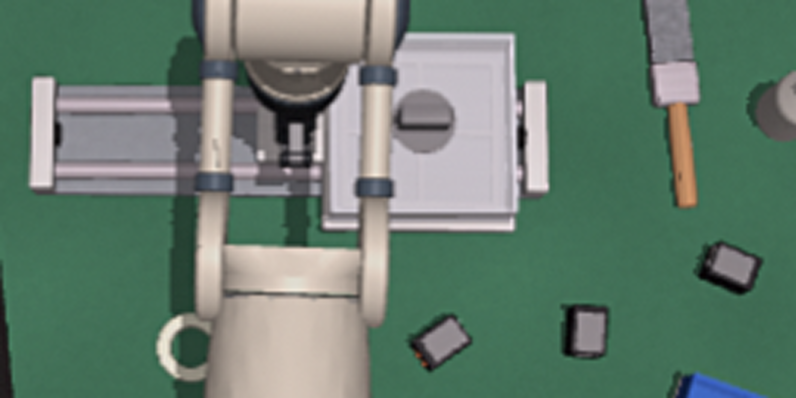

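The carriage is now against the right stop. The knob top is at full-frame pixel (349,194.5). I'll check how the knob and cover line up in x.

Run:
```python
from h import *
print("knob",onz("top",349.1,194.3,.134))
for v in(166.2,227.5): print("cover",onz("top",349,v,.1))
for v in (233,): print("deck front",onz("top",349,v,.044))
print("cover L,R", onz("top",(325)/2.95+205,195,.1),onz("top",514/2.95+205,195,.1))
im=grab_frame("scene");cv2.imwrite("pics/s2.png",cv2.resize(im[220:360,240:440],None,fx=4,fy=4,interpolation=cv2.INTER_CUBIC))
```

```text
knob [ 0.60479338 -0.11205054  0.134     ]
cover [ 0.68491    -0.11771215  0.1       ]
cover [ 0.52695606 -0.11180712  0.1       ]
deck front [ 0.52093648 -0.11630605  0.044     ]
cover L,R [ 0.61184743 -0.02932591  0.1       ] [ 0.60845037 -0.19175767  0.1       ]
```

View pics/s2.png

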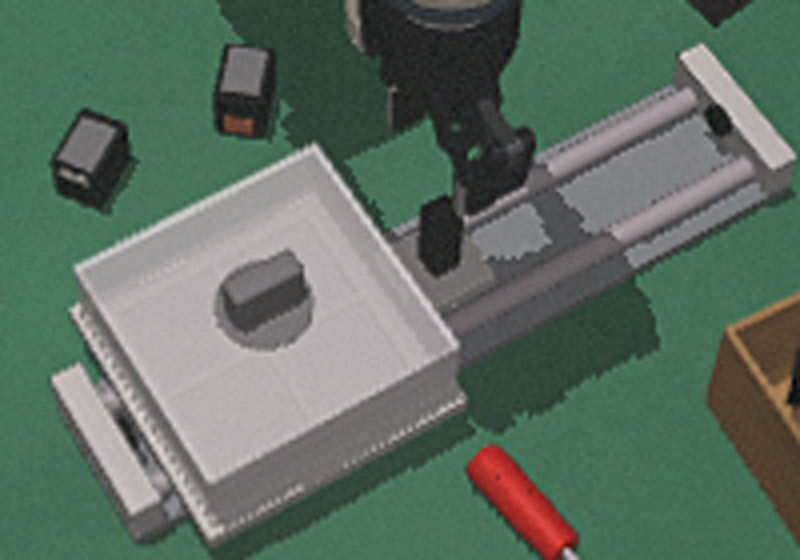

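Run:
```python
from h import *
print(tri((305.5,288.7),(349.1,194.3)))
for x in(.603,.606,.609,.612): print(x,proj("scene",(x,-.1145,.134)),proj("top",(x,-.1145,.134)),proj("scene",(x+.0027,.0035,.102)))
# fingertip check: TCP known
o=get_obs(); p=o["ee_pos"]; print(p, proj("scene",p+o["ee_rot"]@[0,0,.073]),proj("top",p+o["ee_rot"]@[0,0,.073]))
```

```text
(array([ 0.60679486, -0.11124497,  0.12776548]), np.float64(0.0031065600381683612))
0.603 [302.54396575 286.78774916] [350.11468466 194.99064393] [347.52935092 270.35795515]
0.606 [303.25796083 287.79183679] [350.06898382 193.80180213] [348.25821729 271.30245637]
0.609 [303.97347445 288.79801501] [350.02323497 192.6137951 ] [348.9885332  272.24883646]
0.612 [304.69051018 289.80628855] [349.97743841 191.42662783] [349.72030176 273.19709946]
[ 0.61637551 -0.00178998  0.22843774] [349.08438223 262.68354864] [304.50026657 188.50783189]
```

Run:
```python
from h import *
go(.608,-.113,.179,-1.3)
```

```text
at [ 0.6164 -0.0018  0.2284] f [ 0.4 -0.2  1.3] open 0.0598 t 7.35 rot [ 0.0068  0.0003 -0.0007] then shift [-4.455 -0.234  1.978]
```

Emit:
arm_command:
  travel:
    - [-1,-0.1,0]
    - [-1,-0.1,0]
    - [-1,0,0]
    - [-1,0,0]
    - [-0.46,0,0]
    - [0,0,0.6]
    - [0,0,0.6]
    - [0,0,0.4]
    - [0,0,0.3]
    - [0,0,0]
  angular:
    - [0.0068,0,0]
    - [0,0,0]
    - [0,0,0]
    - [0,0,0]
    - [0,0,0]
    - [0,0,0]
    - [0,0,0]
    - [0,0,0]
    - [0,0,0]
    - [0,0,0]
  hand: [0.6,0.6,0.6,0.6,0.6,0.6,0.6,0.6,0.6,0.6]

```text
t: 8.35
ee_pos: [0.6062, -0.1116, 0.1716]
ee_rot: [[0.022, 1.0, -0.014], [1.0, -0.022, 0.001], [0.001, -0.014, -1.0]]
contact_force: [0.5, 0.4, -0.1]
opening: 0.0514
finger_force: 0.0
```

Run:
```python
from h import *
go(.608,-.113,.179,-1.3)
im=grab_frame("scene");cv2.imwrite("pics/s3.png",cv2.resize(im[220:360,240:440],None,fx=4,fy=4,interpolation=cv2.INTER_CUBIC))
```

```text
at [ 0.6062 -0.1116  0.1716] f [ 0.5  0.4 -0.1] open 0.0514 t 8.35 rot [-0.0089 -0.0005  0.0004] then shift [-0.056  0.075 -0.296]
```

View pics/s3.png

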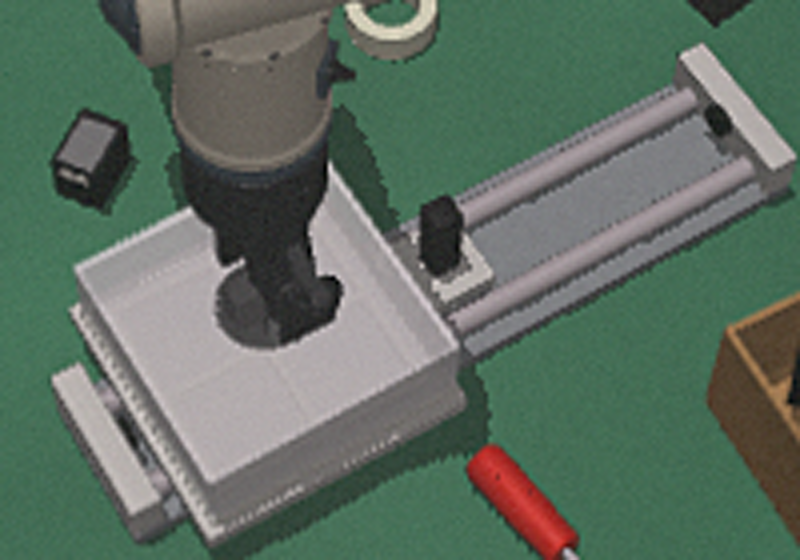

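Run:
```python
from h import *
for y in(-.1116,-.1016,-.0916): print((proj("scene",(.6062+.033,y,.11))-[240,220])*4,(proj("scene",(.6062+.033,y,.14))-[240,220])*4)
```

```text
[290.43330257 334.55720706] [289.37282843 308.30221168]
[305.81664193 325.89024659] [305.04812287 299.5277472 ]
[321.13470724 317.25816824] [320.65549342 290.78955471]
```

The fingers straddle the knob, a little low and tilted. I'll raise slightly, untilt and close.

Emit:
arm_command:
  travel:
    - [0,0.05,-0.3]
    - [0,0,0]
    - [0,0,0]
    - [0,0,0]
    - [0,0,0]
    - [0,0,0]
    - [0,0,0]
    - [0,0,0]
  angular:
    - [-0.009,0,0]
    - [0,0,0]
    - [0,0,0]
    - [0,0,0]
    - [0,0,0]
    - [0,0,0]
    - [0,0,0]
    - [0,0,0]
  hand: [0.6,0.6,0.4,0.2,0.1,0.05,0.05,0.05]
  grip_force: 50

```text
t: 9.2
ee_pos: [0.6084, -0.1127, 0.182]
ee_rot: [[0.023, 1.0, 0.005], [1.0, -0.023, -0.0], [-0.0, 0.005, -1.0]]
contact_force: [2.7, -0.3, 4.6]
opening: 0.0174
finger_force: 49.5
```

Emit:
arm_command:
  travel:
    - [0,0,-0.2]
    - [0,0,-0.3]
    - [0,0,-0.5]
    - [0,0,-0.6]
    - [0,0,-0.6]
    - [0,0,-0.7]
    - [0,0,-0.6]
    - [0,0,0]
  angular:
    - [0,0,0]
    - [0,0,0]
    - [0,0,0]
    - [0,0,0]
    - [0,0,0]
    - [0,0,0]
    - [0,0,0]
    - [0,0,0]
  hand: [0.05,0.05,0.05,0.05,0.05,0.05,0.05,0.05]
  grip_force: 60

```text
t: 10.0
ee_pos: [0.6085, -0.1128, 0.2732]
ee_rot: [[0.023, 1.0, 0.009], [1.0, -0.023, -0.002], [-0.001, 0.009, -1.0]]
contact_force: [0.4, 0.1, -1.6]
opening: 0.0169
finger_force: 58.7
```

Run:
```python
from h import *
im=cv2.imread("pics/top0.png"); s=im[220:320,125:225]
m=(s.max(2)<50).astype(np.uint8); k=max(cv2.findContours(m,cv2.RETR_EXTERNAL,cv2.CHAIN_APPROX_NONE)[0],key=cv2.contourArea)
P=np.array([onz("top",*q,.002)[:2] for q in cv2.boxPoints(cv2.minAreaRect(k))+[125,220]]); print(P,P.mean(0))
go(*P.mean(0),.27,-1.3)
print("cup,tape",onz("top",131,208,.05),onz("top",270,272,.02))
im=grab_frame("scene");cv2.imwrite("pics/s4.png",im)
```

```text
[[0.52603124 0.45927237]
 [0.54087921 0.26913228]
 [0.35401637 0.25115152]
 [0.33777655 0.4385761 ]] [0.43967584 0.35453307]
at [ 0.6085 -0.1128  0.2732] f [ 0.4  0.1 -1.6] open 0.0169 t 10.0 rot [ 0.006   0.0008 -0.0003] then shift [18.534 -7.177  0.126]
cup,tape [0.60048209 0.45450835 0.05      ] [0.42650115 0.09139413 0.02      ]
```

View pics/s4.png

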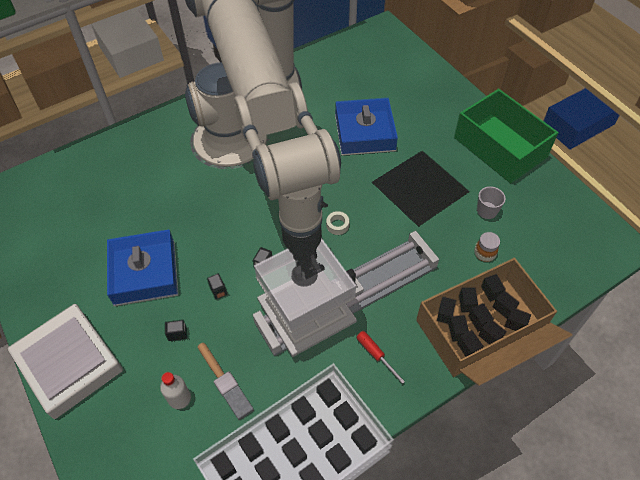

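The cover is lifted level. I carry it to the mat.

Emit:
arm_command:
  travel:
    - [0.5,-0.2,0]
    - [0.95,-0.37,0]
    - [0.95,-0.37,0]
    - [0.95,-0.37,0]
    - [0.95,-0.37,0]
    - [0.95,-0.37,0]
    - [0.95,-0.37,0]
    - [0.95,-0.37,0]
    - [0.95,-0.37,0]
    - [0.95,-0.37,0]
  angular:
    - [0,0,0]
    - [0,0,0]
    - [0,0,0]
    - [0,0,0]
    - [0,0,0]
    - [0,0,0]
    - [0,0,0]
    - [0,0,0]
    - [0,0,0]
    - [0,0,0]
  hand: [0.05,0.05,0.05,0.05,0.05,0.05,0.05,0.05,0.05,0.05]

```text
t: 11.05
ee_pos: [0.5234, 0.1172, 0.2671]
ee_rot: [[0.023, 1.0, 0.001], [1.0, -0.023, -0.0], [-0.0, 0.001, -1.0]]
contact_force: [0.3, -0.2, -2.3]
opening: 0.0172
finger_force: 58.8
```

Emit:
arm_command:
  travel:
    - [0.95,-0.37,0]
    - [0.95,-0.37,0]
    - [0.95,-0.37,0]
    - [0.95,-0.37,0]
    - [0.95,-0.37,0]
    - [0.95,-0.37,0]
    - [0.95,-0.37,0]
    - [0.95,-0.37,0]
    - [0.95,-0.37,0]
    - [0.93,-0.32,0]
  angular:
    - [0,0,0]
    - [0,0,0]
    - [0,0,0]
    - [0,0,0]
    - [0,0,0]
    - [0,0,0]
    - [0,0,0]
    - [0,0,0]
    - [0,0,0]
    - [0,0,-0.07]
  hand: [0.05,0.05,0.05,0.05,0.05,0.05,0.05,0.05,0.05,0.05]

```text
t: 12.05
ee_pos: [0.4374, 0.3559, 0.2668]
ee_rot: [[-0.089, 0.996, 0.001], [0.996, 0.089, -0.001], [-0.001, 0.001, -1.0]]
contact_force: [0.4, -0.4, -2.1]
opening: 0.0171
finger_force: 58.8
```

Run:
```python
from h import *
go(.4397,.3545,.142,5)
im=grab_frame("top");cv2.imwrite("pics/t4.png",cv2.resize(im[140:340,100:350],None,fx=3,fy=3,interpolation=cv2.INTER_CUBIC)); cv2.imwrite("pics/t4full.png",im)
```

```text
at [0.4374 0.3559 0.2668] f [ 0.4 -0.4 -2.1] open 0.0171 t 12.05 rot [0.0007 0.0009 0.001 ] then shift [-0.063  0.088  4.992]
```

View pics/t4.png

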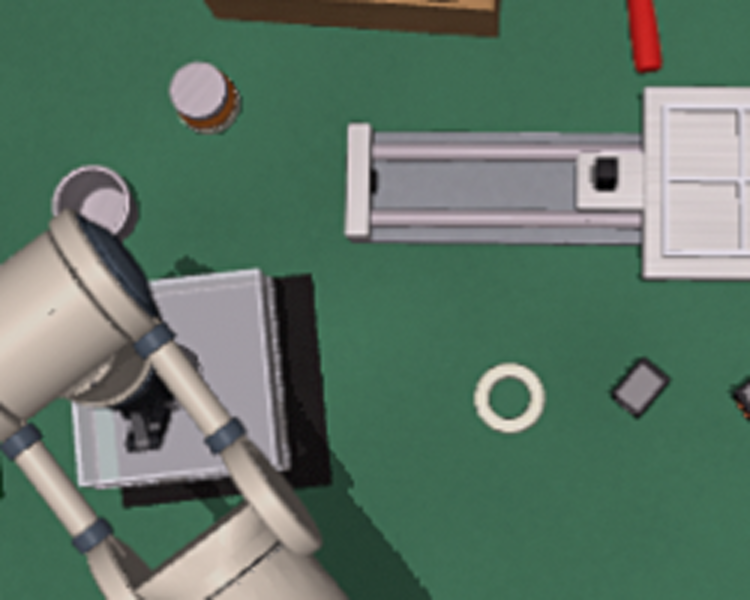

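The cover is over the mat and aligned. I'll lower it.

Emit:
arm_command:
  travel:
    - [-0.06,0.09,0.6]
    - [0,0,0.8]
    - [0,0,0.8]
    - [0,0,0.8]
    - [0,0,0.7]
    - [0,0,0.6]
    - [0,0,0.4]
    - [0,0,0.2]
    - [0,0,0.1]
    - [0,0,0]
  angular:
    - [0,0,0]
    - [0,0,0]
    - [0,0,0]
    - [0,0,0]
    - [0,0,0]
    - [0,0,0]
    - [0,0,0]
    - [0,0,0]
    - [0,0,0]
    - [0,0,0]
  hand: [0.05,0.05,0.05,0.05,0.05,0.05,0.05,0.05,0.05,0.05]

```text
t: 13.1
ee_pos: [0.442, 0.3535, 0.1436]
ee_rot: [[-0.086, 0.996, 0.004], [0.996, 0.086, 0.0], [-0.0, 0.004, -1.0]]
contact_force: [0.1, -0.0, -2.4]
opening: 0.0169
finger_force: 58.8
```

Emit:
arm_command:
  travel:
    - [0,0,0.05]
    - [0,0,0.05]
    - [0,0,0]
  angular:
    - [0,0,0]
    - [0,0,0]
    - [0,0,0]
  hand: [0.05,0.05,0.05]

```text
t: 13.4
ee_pos: [0.4419, 0.3535, 0.141]
ee_rot: [[-0.087, 0.996, 0.004], [0.996, 0.087, 0.0], [-0.0, 0.004, -1.0]]
contact_force: [-0.3, -0.3, -1.8]
opening: 0.0167
finger_force: 58.8
```

Emit:
arm_command:
  travel:
    - [0,0,0.05]
    - [0,0,0.05]
    - [0,0,0]
  angular:
    - [0,0,0]
    - [0,0,0]
    - [0,0,0]
  hand: [0.05,0.05,0.05]

```text
t: 13.7
ee_pos: [0.4421, 0.3535, 0.1401]
ee_rot: [[-0.087, 0.996, 0.005], [0.996, 0.087, 0.001], [0.0, 0.005, -1.0]]
contact_force: [-1.5, -2.4, 4.8]
opening: 0.0171
finger_force: 59.9
```

The cover is down on the mat with contact felt. I release and lift.

Emit:
arm_command:
  travel:
    - [0,0,0]
    - [0,0,0]
    - [0,0,0]
    - [0,0,-0.5]
    - [0,0,-1]
    - [0,0,-1]
    - [0,0,-1]
    - [0,0,-1]
    - [-1,0,0]
    - [-1,0,0]
  angular:
    - [0,0,0]
    - [0,0,0]
    - [0,0,0]
    - [0,0,0]
    - [0,0,0]
    - [0,0,0]
    - [0,0,0]
    - [0,0,0]
    - [0,0,-0.08]
    - [0,0,-0.08]
  hand: [0.3,0.6,0.6,0.6,0.6,0.6,0.6,0.7,0.7,0.7]

```text
t: 14.7
ee_pos: [0.449, 0.3041, 0.2533]
ee_rot: [[-0.338, 0.941, 0.006], [0.941, 0.338, 0.002], [-0.001, 0.006, -1.0]]
contact_force: [0.8, -0.6, -0.3]
opening: 0.0596
finger_force: 0.0
```

Emit:
arm_command:
  travel:
    - [-1,0,0]
    - [-1,0,0]
    - [-1,0,0]
    - [-1,0,0]
    - [-1,0,0]
    - [-1,0,0]
    - [0,0,0]
  angular:
    - [0,0,-0.08]
    - [0,0,-0.08]
    - [0,0,-0.08]
    - [0,0,-0.08]
    - [0,0,0]
    - [0,0,0]
    - [0,0,0]
  hand: [0.7,0.7,0.7,0.7,0.7,0.7,0.7]

```text
t: 15.4
ee_pos: [0.5375, 0.1831, 0.2517]
ee_rot: [[-0.743, 0.669, 0.004], [0.669, 0.743, -0.001], [-0.004, 0.002, -1.0]]
contact_force: [-0.5, 0.4, -0.4]
opening: 0.06
finger_force: 0.0
```

Run:
```python
from h import *
go(.4325,-.0201,.16,48)
im=grab_frame("top");cv2.imwrite("pics/t5.png",im)
for c in carts(im): print(*c)
for p in [(316.5,191),(378,191)]: pass
```

```text
at [0.5375 0.1831 0.2517] f [-0.5  0.4 -0.4] open 0.06 t 15.4 rot [ 0.0015  0.0025 -0.0001] then shift [-2.316 -8.851  3.669]
[ 0.4259 -0.1302] 123.9 [0.0259 0.0382]
[ 0.4304 -0.0198] 138.0 [0.0266 0.0362]
[ 0.4277 -0.2584] 177.5 [0.0237 0.0391]
[ 0.486  -0.3898] 65.6 [0.0247 0.0393]
```

View pics/t5.png

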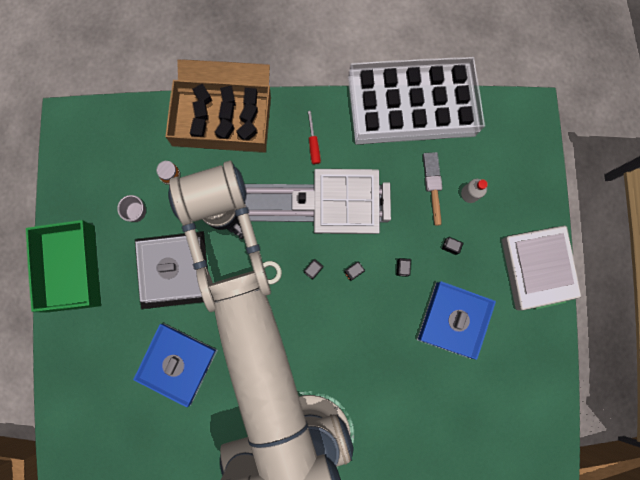

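The cover lies on the mat at (168,268), and four open bays are visible around (347,199). All four cartridges are still in place. Now cartridge 1.

Emit:
arm_command:
  travel:
    - [-0.26,-0.98,0]
    - [-0.26,-0.98,0]
    - [-0.26,-0.98,0]
    - [-0.26,-0.98,0]
    - [-0.26,-0.98,0]
    - [-0.26,-0.98,0.4]
    - [-0.26,-0.98,0.5]
    - [-0.26,-0.98,0.7]
    - [-0.24,-1,1]
    - [0,0,1]
  angular:
    - [0,0.0025,0]
    - [0,0,0]
    - [0,0,0]
    - [0,0,0]
    - [0,0,0]
    - [0,0,0]
    - [0,0,0]
    - [0,0,0]
    - [0,0,0]
    - [0,0,0]
  hand: [0.7,0.7,0.7,0.7,0.7,0.7,0.7,0.7,0.7,0.7]

```text
t: 16.45
ee_pos: [0.4309, -0.0191, 0.1608]
ee_rot: [[-0.744, 0.668, 0.002], [0.668, 0.744, 0.002], [-0.001, 0.003, -1.0]]
contact_force: [0.5, 0.4, 0.3]
opening: 0.0601
finger_force: 0.0
```

Run:
```python
from h import *
go(.4315,-.0198,.09,48)
im=grab_frame("scene");cv2.imwrite("pics/s6.png",cv2.resize(im[190:310,200:360],None,fx=4,fy=4,interpolation=cv2.INTER_CUBIC))
print(onz("top",347,198.3,.054))
```

```text
at [ 0.4309 -0.0191  0.1608] f [0.5 0.4 0.3] open 0.0601 t 16.45 rot [0.0018 0.0004 0.0009] then shift [-0.036 -0.005  2.834]
[ 0.61076055 -0.11351358  0.054     ]
```

View pics/s6.png

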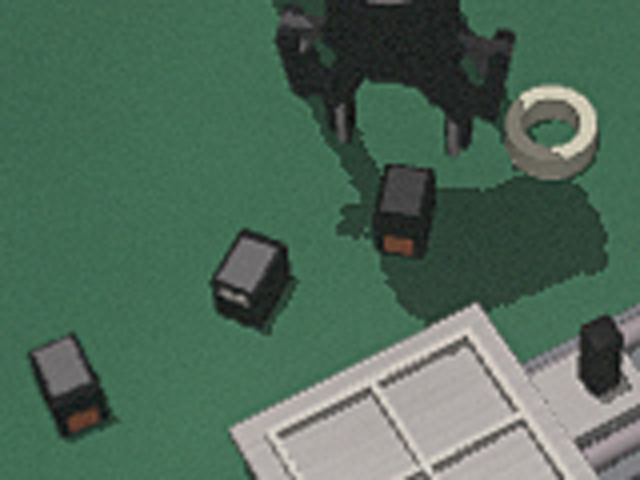

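The gripper straddles cartridge 1 with its jaws squared to it. I lower, grip and lift.

Emit:
arm_command:
  travel:
    - [0,0,1]
    - [0,0,0.9]
    - [0,0,0.6]
    - [0,0,0.3]
    - [0,0,0]
    - [0,0,0]
    - [0,0,0]
    - [0,0,0]
    - [0,0,0]
  angular:
    - [0,0,0]
    - [0,0,0]
    - [0,0,0]
    - [0,0,0]
    - [0,0,0]
    - [0,0,0]
    - [0,0,0]
    - [0,0,0]
    - [0,0,0]
  hand: [0.7,0.7,0.7,0.7,0.5,0.3,0.2,0.2,0.2]
  grip_force: 40

```text
t: 17.4
ee_pos: [0.4326, -0.0179, 0.0918]
ee_rot: [[-0.745, 0.667, 0.003], [0.667, 0.745, 0.002], [-0.0, 0.004, -1.0]]
contact_force: [-0.5, 0.7, 4.8]
opening: 0.0312
finger_force: 40.3
```

Emit:
arm_command:
  travel:
    - [0,0,-0.4]
    - [0,0,-1]
    - [0,0,-1]
    - [0,0,-1]
    - [0,0,-1]
    - [0,0,-0.6]
    - [0,0,0]
    - [0,0,0]
    - [0,0,0]
    - [0,0,0]
  angular:
    - [0,0,0]
    - [0,0,0]
    - [0,0,0]
    - [0,0,0]
    - [0,0,0]
    - [0,0,0.09]
    - [0,0,0.09]
    - [0,0,0.09]
    - [0,0,0.09]
    - [0,0,0.09]
  hand: [0.2,0.2,0.2,0.2,0.2,0.2,0.2,0.2,0.2,0.2]

```text
t: 18.4
ee_pos: [0.4317, -0.0182, 0.216]
ee_rot: [[-0.128, 0.992, 0.0], [0.992, 0.128, 0.003], [0.002, 0.001, -1.0]]
contact_force: [1.2, -0.1, -1.2]
opening: 0.0311
finger_force: 39.7
```

```bash
cat >> h.py <<'E'
C=np.array([.610,-.1135])
def bay(i):
    c,s=np.cos(YAW),np.sin(YAW); d=[(32,33),(32,-33),(-32,33),(-32,-33)][i]; d=np.array(d)/1000
    return C+[c*d[0]-s*d[1],s*d[0]+c*d[1]]
E
python3 - <<'E'
from h import *
for i in range(4): print(bay(i))
go(*bay(0),.2,-1.3)
E
```

```text
[ 0.64273434 -0.08122829]
[ 0.64124946 -0.14721159]
[ 0.57875054 -0.07978841]
[ 0.57726566 -0.14577171]
at [ 0.4317 -0.0182  0.216 ] f [ 1.2 -0.1 -1.2] open 0.0311 t 18.4 rot [ 0.0003 -0.0016  0.0959] then shift [-2.329  8.498  0.639]
```

Emit:
arm_command:
  travel:
    - [0,0,0]
    - [-0.26,0.94,0]
    - [-0.26,0.94,0]
    - [-0.26,0.94,0]
    - [-0.26,0.94,0]
    - [-0.26,0.94,0]
    - [-0.26,0.94,0]
    - [-0.26,0.94,0]
    - [-0.26,0.94,0]
    - [-0.25,0.98,0]
  angular:
    - [0,0,0.09]
    - [0,0,0.006]
    - [0,0,0]
    - [0,0,0]
    - [0,0,0]
    - [0,0,0]
    - [0,0,0]
    - [0,0,0]
    - [0,0,0]
    - [0,0,0]
  hand: [0.2,0.2,0.2,0.2,0.2,0.2,0.2,0.2,0.2,0.2]

```text
t: 19.4
ee_pos: [0.6441, -0.0801, 0.2156]
ee_rot: [[0.017, 1.0, -0.0], [1.0, -0.017, 0.003], [0.003, -0.0, -1.0]]
contact_force: [-0.1, 0.8, 0.5]
opening: 0.0312
finger_force: 39.9
```

Emit:
arm_command:
  travel:
    - [0,0,0]
    - [0,0,0.8]
    - [0,0,0.8]
    - [0,0,0.7]
    - [0,0,0.5]
    - [0,0,0.2]
    - [0,0,0]
  angular:
    - [0,0,0]
    - [0,0,0]
    - [0,0,0]
    - [0,0,0]
    - [0,0,0]
    - [0,0,0]
    - [0,0,0]
  hand: [0.2,0.2,0.2,0.2,0.2,0.2,0.2]

```text
t: 20.1
ee_pos: [0.6429, -0.0794, 0.1401]
ee_rot: [[0.017, 1.0, -0.001], [1.0, -0.017, 0.003], [0.003, -0.001, -1.0]]
contact_force: [-0.7, 0.3, -1.1]
opening: 0.0312
finger_force: 40.0
```

Run:
```python
from h import *
go(*bay(0),.137,-1.3)
im=grab_frame("scene");cv2.imwrite("pics/s7.png",cv2.resize(im[220:360,240:440],None,fx=4,fy=4,interpolation=cv2.INTER_CUBIC))
```

```text
at [ 0.6429 -0.0794  0.1401] f [-0.7  0.3 -1.1] open 0.0312 t 20.1 rot [-0.0005 -0.0018  0.0037] then shift [-0.073 -0.007  0.123]
```

View pics/s7.png

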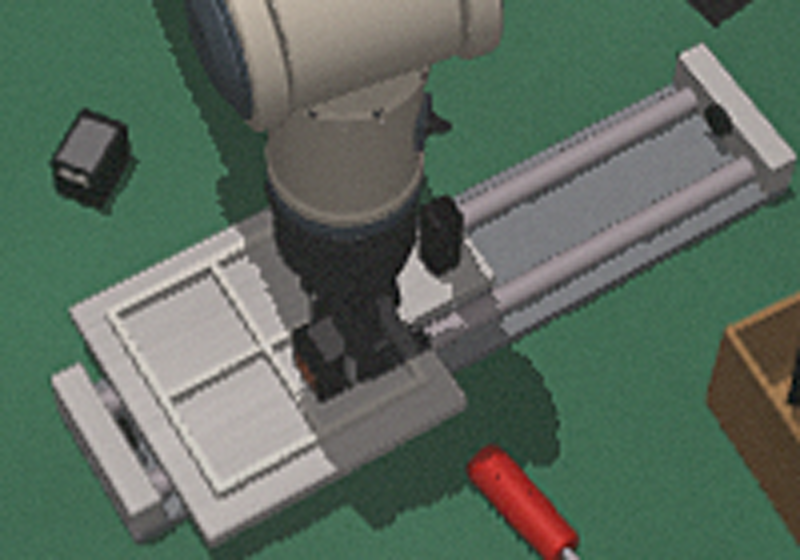

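Run:
```python
from h import *
z=lambda p:((proj("scene",p)-[240,220])*4).round()
for dx in(-.016,.016):
  for dz in (.048,.088): print(dx,dz,z((.643+dx,-.0794-.022,dz)),z((.643+dx,-.0794+.022,dz)))
print("rib face",z((.643,-.1115,.054)),z((.627,-.1115,.054)),z((.659,-.1115,.054)))
```

```text
-0.016 0.048 [296. 361.] [361. 325.]
-0.016 0.088 [295. 328.] [361. 291.]
0.016 0.048 [326. 403.] [391. 366.]
0.016 0.088 [326. 371.] [392. 333.]
rib face [296. 386.] [281. 365.] [311. 407.]
```

The cartridge matches its expected position in bay 0. I lower the last 3 mm and release.

Emit:
arm_command:
  travel:
    - [-0.07,0,0.13]
    - [0,0,0.04]
    - [0,0,0]
    - [0,0,0]
    - [0,0,0]
    - [0,0,-0.5]
    - [0,0,-1]
    - [0,0,-1]
    - [0,0,-1]
    - [0,0,0]
  angular:
    - [0,0,0.0037]
    - [0,0,0]
    - [0,0,0]
    - [0,0,0]
    - [0,0,0]
    - [0,0,0]
    - [0,0,0]
    - [0,0,0]
    - [0,0,0]
    - [0,0,0]
  hand: [0.2,0.2,0.4,0.52,0.52,0.52,0.52,0.52,0.6,0.7]

```text
t: 21.15
ee_pos: [0.6447, -0.0817, 0.2304]
ee_rot: [[0.023, 1.0, 0.01], [1.0, -0.023, 0.001], [0.001, 0.01, -1.0]]
contact_force: [0.1, -0.0, 0.3]
opening: 0.0598
finger_force: 0.0
```

Run:
```python
from h import *
im=grab_frame("top")
for c in carts(im): print(*c)
go(.428,-.13,.16,33.9)
```

```text
[ 0.4277 -0.2584] 177.5 [0.0237 0.0391]
[ 0.4857 -0.3901] 62.2 [0.0253 0.0394]
at [ 0.6442 -0.0817  0.2277] f [ 1.4 -0.2  0.5] open 0.0595 t 21.2 rot [ 4.300e-03  3.000e-04 -3.911e-01] then shift [ 3.219 -8.257  2.706]
```

Emit:
arm_command:
  travel:
    - [0,0,0]
    - [0,0,0]
    - [0,0,0]
    - [0,0,0]
    - [0,0,0]
    - [0.36,-0.92,0]
    - [0.36,-0.92,0]
    - [0.36,-0.92,0]
    - [0.36,-0.92,0]
    - [0.36,-0.92,0]
  angular:
    - [0.0043,0,-0.078]
    - [0,0,-0.078]
    - [0,0,-0.078]
    - [0,0,-0.078]
    - [0,0,-0.079]
    - [0,0,0]
    - [0,0,0]
    - [0,0,0]
    - [0,0,0]
    - [0,0,0]
  hand: [0.7,0.7,0.7,0.7,0.7,0.7,0.7,0.7,0.7,0.7]

```text
t: 22.2
ee_pos: [0.5214, -0.1083, 0.2232]
ee_rot: [[-0.558, 0.83, -0.008], [0.83, 0.558, 0.003], [0.007, -0.005, -1.0]]
contact_force: [-0.5, 0.1, 0.0]
opening: 0.0598
finger_force: 0.0
```

Emit:
arm_command:
  travel:
    - [0.36,-0.92,0]
    - [0.36,-0.92,0]
    - [0.36,-0.92,0.5]
    - [0.34,-0.9,0.7]
    - [0,0,0.8]
    - [0,0,0.7]
    - [0,0,0]
  angular:
    - [0,0,0]
    - [0,0,0]
    - [0,0,0]
    - [0,0,0]
    - [0,0,0]
    - [0,0,0]
    - [0,0,0]
  hand: [0.7,0.7,0.7,0.7,0.7,0.7,0.7]

```text
t: 22.9
ee_pos: [0.4249, -0.1292, 0.1539]
ee_rot: [[-0.557, 0.83, -0.012], [0.83, 0.557, 0.005], [0.01, -0.007, -1.0]]
contact_force: [-0.7, 0.4, 0.3]
opening: 0.0599
finger_force: 0.0
```

```bash
cat >> h.py <<'E'
def cscene(xy,im=None):
    """cart top in scene view near xy -> centre, long-axis angle"""
    im=grab_frame("scene") if im is None else im
    u,v=proj("scene",(*xy,.04)).astype(int); a,c=v-22,u-22; s=im[a:a+44,c:c+44]
    m=cv2.inRange(cv2.cvtColor(s,cv2.COLOR_BGR2HSV),(0,0,75),(179,60,190))
    for k in cv2.findContours(m,cv2.RETR_EXTERNAL,cv2.CHAIN_APPROX_NONE)[0]:
        if cv2.contourArea(k)<40: continue
        P=np.array([onz("scene",*(q[0]+[c,a]),.04)[:2] for q in k],np.float32)*1000
        r=cv2.minAreaRect(P); b=cv2.boxPoints(r); e=[b[1]-b[0],b[2]-b[1]]; l=max(e,key=np.linalg.norm)
        print("scene cart",np.round(np.array(r[0])/1000,4),np.round(r[1]),round(np.degrees(np.arctan2(l[1],l[0]))%180,1))
E
python3 - <<'E'
from h import *
go(.428,-.13,.092,33.9)
im=grab_frame("scene")
for p in [(.428,-.13),(.428,-.258),(.486,-.39)]: cscene(p,im)
E
```

```text
at [ 0.4249 -0.1292  0.1539] f [-0.7  0.4  0.3] open 0.0599 t 22.9 rot [-0.0047 -0.0067 -0.0003] then shift [-0.097  0.085  2.478]
scene cart [ 0.429  -0.2573] [25. 36.] 173.6
scene cart [ 0.4859 -0.391 ] [34. 25.] 66.8
```

Run:
```python
from h import *
im=grab_frame("scene");cv2.imwrite("pics/s8.png",cv2.resize(im[170:350,150:390],None,fx=3.3,fy=3.3,interpolation=cv2.INTER_CUBIC))
```

```text
(no output)
```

View pics/s8.png

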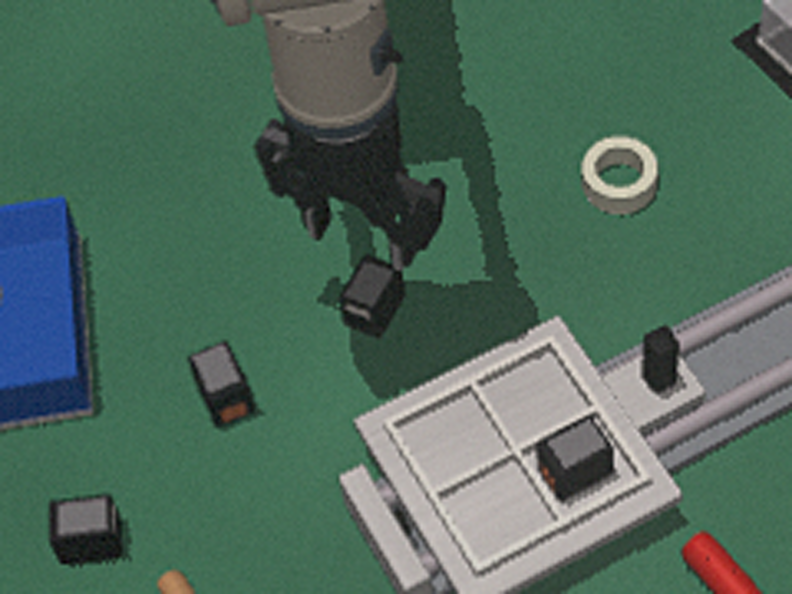

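Cartridge 1 stands flat in bay 0 and the jaws are lined up over cartridge 2. Only one picture view is left, so I'll work from numbers.

Emit:
arm_command:
  travel:
    - [-0.1,0.08,0.6]
    - [0,0,0.8]
    - [0,0,0.7]
    - [0,0,0.38]
    - [0,0,0]
    - [0,0,0]
    - [0,0,0]
    - [0,0,0]
    - [0,0,0]
  angular:
    - [-0.0047,-0.0067,0]
    - [0,0,0]
    - [0,0,0]
    - [0,0,0]
    - [0,0,0]
    - [0,0,0]
    - [0,0,0]
    - [0,0,0]
    - [0,0,0]
  hand: [0.7,0.7,0.7,0.7,0.5,0.3,0.2,0.2,0.2]

```text
t: 23.9
ee_pos: [0.4305, -0.131, 0.0967]
ee_rot: [[-0.558, 0.83, 0.008], [0.83, 0.558, -0.003], [-0.007, 0.005, -1.0]]
contact_force: [0.4, 0.3, 4.0]
opening: 0.031
finger_force: 40.3
```

Emit:
arm_command:
  travel:
    - [0,0,-0.4]
    - [0,0,-1]
    - [0,0,-1]
    - [0,0,-1]
    - [0,0,-1]
    - [0,0,-0.6]
    - [0,0,0]
    - [0,0,0]
    - [0,0,0]
    - [0,0,0]
  angular:
    - [0,0,0]
    - [0,0,0]
    - [0,0,0]
    - [0,0,0]
    - [0,0,0]
    - [0,0,0.078]
    - [0,0,0.078]
    - [0,0,0.078]
    - [0,0,0.078]
    - [0,0,0.079]
  hand: [0.2,0.2,0.2,0.2,0.2,0.2,0.2,0.2,0.2,0.2]

```text
t: 24.9
ee_pos: [0.429, -0.1304, 0.221]
ee_rot: [[0.028, 1.0, 0.006], [1.0, -0.028, -0.002], [-0.002, 0.006, -1.0]]
contact_force: [-0.4, 0.2, -0.7]
opening: 0.0309
finger_force: 39.8
```

Run:
```python
from h import *
go(*bay(1),.215,-1.3)
```

```text
at [ 0.429  -0.1304  0.221 ] f [-0.4  0.2 -0.7] open 0.0309 t 24.9 rot [ 0.0037  0.0014 -0.0032] then shift [-0.481  8.505  0.238]
```

Emit:
arm_command:
  travel:
    - [-0.05,0.7,0]
    - [-0.05,0.95,0]
    - [-0.05,0.95,0]
    - [-0.05,0.95,0]
    - [-0.05,0.95,0]
    - [-0.05,0.95,0]
    - [-0.05,0.95,0]
    - [-0.05,0.95,0]
    - [-0.05,0.95,0]
    - [-0.03,0.2,0]
  angular:
    - [0.0037,0,-0.0032]
    - [0,0,0]
    - [0,0,0]
    - [0,0,0]
    - [0,0,0]
    - [0,0,0]
    - [0,0,0]
    - [0,0,0]
    - [0,0,0]
    - [0,0,0]
  hand: [0.2,0.2,0.2,0.2,0.2,0.2,0.2,0.2,0.2,0.2]

```text
t: 25.9
ee_pos: [0.6427, -0.1462, 0.2199]
ee_rot: [[0.017, 1.0, -0.001], [1.0, -0.017, -0.002], [-0.002, -0.001, -1.0]]
contact_force: [-0.7, -0.3, -0.6]
opening: 0.0308
finger_force: 39.9
```

Emit:
arm_command:
  travel:
    - [0,0,0]
    - [0,0,0.7]
    - [0,0,0.7]
    - [0,0,0.6]
    - [0,0,0.4]
    - [0,0,0]
    - [0,0,0]
  angular:
    - [0,0,0]
    - [0,0,0]
    - [0,0,0]
    - [0,0,0]
    - [0,0,0]
    - [0,0,0]
    - [0,0,0]
  hand: [0.2,0.2,0.2,0.2,0.2,0.2,0.2]

```text
t: 26.6
ee_pos: [0.6413, -0.1464, 0.1611]
ee_rot: [[0.018, 1.0, 0.0], [1.0, -0.018, -0.002], [-0.002, 0.0, -1.0]]
contact_force: [0.2, -0.2, -0.9]
opening: 0.0311
finger_force: 39.9
```

Run:
```python
from h import *
go(*bay(1),.1415,-1.3)
```

```text
at [ 0.6413 -0.1464  0.1611] f [ 0.2 -0.2 -0.9] open 0.0311 t 26.6 rot [0.0002 0.0015 0.0032] then shift [-0.031 -0.     0.784]
```

Emit:
arm_command:
  travel:
    - [-0.03,0,0.4]
    - [0,0,0.3]
    - [0,0,0.12]
    - [0,0,0]
  angular:
    - [0,0,0.003]
    - [0,0,0]
    - [0,0,0]
    - [0,0,0]
  hand: [0.2,0.2,0.2,0.2]

```text
t: 27.0
ee_pos: [0.6414, -0.1472, 0.1408]
ee_rot: [[0.022, 1.0, 0.0], [1.0, -0.022, -0.002], [-0.002, 0.001, -1.0]]
contact_force: [-1.6, 0.4, 3.7]
opening: 0.0311
finger_force: 40.4
```

Emit:
arm_command:
  travel:
    - [0,0,0]
    - [0,0,0]
    - [0,0,0]
    - [0,0,-0.5]
    - [0,0,-1]
    - [0,0,-1]
    - [0,0,-1]
    - [0,0,0]
  angular:
    - [0,0,0]
    - [0,0,0]
    - [0,0,0]
    - [0,0,0]
    - [0,0,0]
    - [0,0,0]
    - [0,0,0]
    - [0,0,0]
  hand: [0.4,0.52,0.52,0.52,0.52,0.52,0.6,0.7]

```text
t: 27.8
ee_pos: [0.6426, -0.1474, 0.2341]
ee_rot: [[0.022, 1.0, 0.009], [1.0, -0.022, -0.005], [-0.004, 0.009, -1.0]]
contact_force: [-0.3, 0.6, 0.4]
opening: 0.0596
finger_force: 0.0
```

Run:
```python
from h import *
im=grab_frame("scene")
for p in [(.43,-.258),(.486,-.39)]: cscene(p,im)
for c in carts(grab_frame("top")): print(*c)
go(.43,-.258,.16,-92.4)
```

```text
scene cart [ 0.429  -0.2573] [25. 36.] 173.6
scene cart [ 0.4856 -0.3906] [34. 25.] 65.6
[ 0.4277 -0.2584] 177.5 [0.0237 0.0391]
[ 0.4859 -0.3896] 67.0 [0.025  0.0393]
at [ 0.6417 -0.1471  0.229 ] f [-0.5  1.  -1.3] open 0.0598 t 27.9 rot [2.5000e-03 3.0000e-04 1.0124e+00] then shift [-8.273  4.786  2.759]
```

Emit:
arm_command:
  travel:
    - [0,-1,0]
    - [0,-0.5,0]
    - [0,0,0]
    - [0,0,0]
    - [0,0,0]
    - [0,0,0]
    - [0,0,0]
    - [0,0,0]
    - [0,0,0]
    - [0,0,0]
  angular:
    - [0.0025,0,0.0925]
    - [0,0,0.0925]
    - [0,0,0.0925]
    - [0,0,0.0925]
    - [0,0,0.0925]
    - [0,0,0.0925]
    - [0,0,0.0925]
    - [0,0,0.0925]
    - [0,0,0.0925]
    - [0,0,0.0925]
  hand: [0.7,0.7,0.7,0.7,0.7,0.7,0.7,0.7,0.7,0.7]

```text
t: 28.9
ee_pos: [0.6035, -0.1442, 0.2257]
ee_rot: [[0.996, 0.089, -0.007], [0.089, -0.996, -0.001], [-0.007, 0.0, -1.0]]
contact_force: [0.1, -0.3, 0.0]
opening: 0.0599
finger_force: 0.0
```

Emit:
arm_command:
  travel:
    - [0,0,0]
    - [-0.9,0.6,0]
    - [-0.9,0.6,0]
    - [-0.9,0.6,0]
    - [-0.9,0.6,0]
    - [-0.9,0.6,0]
    - [-0.9,0.6,0]
    - [-0.9,0.6,0]
    - [0,0,0]
    - [0,0,0]
  angular:
    - [0,0,0.0875]
    - [0,0,0]
    - [0,0,0]
    - [0,0,0]
    - [0,0,0]
    - [0,0,0]
    - [0,0,0]
    - [0,0,0]
    - [0,0,0]
    - [0,0,0]
  hand: [0.7,0.7,0.7,0.7,0.7,0.7,0.7,0.7,0.7,0.7]

```text
t: 29.9
ee_pos: [0.4419, -0.2426, 0.2274]
ee_rot: [[0.999, -0.043, -0.005], [-0.043, -0.999, -0.001], [-0.005, 0.001, -1.0]]
contact_force: [-0.2, -0.2, 0.5]
opening: 0.0597
finger_force: 0.0
```

Run:
```python
from h import *
im=grab_frame("scene")
for p in [(.43,-.258),(.486,-.39)]: cscene(p,im)
go(.43,-.2577,.092,-93)
```

```text
scene cart [ 0.4287 -0.2573] [25. 35.] 173.6
scene cart [ 0.4859 -0.391 ] [34. 25.] 66.8
at [ 0.4424 -0.2424  0.2276] f [ 0.1  0.3 -0.5] open 0.0596 t 29.95 rot [0.0006 0.0029 0.0064] then shift [-0.463  0.639  5.424]
```

Emit:
arm_command:
  travel:
    - [-0.46,0.64,0.5]
    - [0,0,0.9]
    - [0,0,0.9]
    - [0,0,0.8]
    - [0,0,0.8]
    - [0,0,0.7]
    - [0,0,0.5]
    - [0,0,0.25]
    - [0,0,0]
  angular:
    - [0,0.003,0.003]
    - [0,0,0]
    - [0,0,0]
    - [0,0,0]
    - [0,0,0]
    - [0,0,0]
    - [0,0,0]
    - [0,0,0]
    - [0,0,0]
  hand: [0.7,0.7,0.7,0.7,0.7,0.7,0.7,0.7,0.7]

```text
t: 30.85
ee_pos: [0.4302, -0.2579, 0.0938]
ee_rot: [[0.999, -0.046, -0.001], [-0.046, -0.999, -0.001], [-0.001, 0.001, -1.0]]
contact_force: [0.3, 0.7, 0.2]
opening: 0.0597
finger_force: 0.0
```

Emit:
arm_command:
  travel:
    - [0,0,0]
    - [0,0,0]
    - [0,0,0]
    - [0,0,0]
    - [0,0,0]
  angular:
    - [0,0,0]
    - [0,0,0]
    - [0,0,0]
    - [0,0,0]
    - [0,0,0]
  hand: [0.5,0.3,0.2,0.2,0.2]

```text
t: 31.35
ee_pos: [0.4308, -0.2589, 0.0962]
ee_rot: [[0.999, -0.047, 0.003], [-0.047, -0.999, -0.003], [0.003, 0.003, -1.0]]
contact_force: [-0.3, 0.1, 6.0]
opening: 0.0312
finger_force: 39.4
```

Emit:
arm_command:
  travel:
    - [0,0,-0.4]
    - [0,0,-1]
    - [0,0,-1]
    - [0,0,-1]
    - [0,0,-1]
    - [0,0,-0.6]
    - [0,0,0]
    - [0,0,0]
    - [0,0,0]
    - [0,0,0]
  angular:
    - [0,0,0]
    - [0,0,0]
    - [0,0,0]
    - [0,0,0]
    - [0,0,-0.092]
    - [0,0,-0.092]
    - [0,0,-0.092]
    - [0,0,-0.092]
    - [0,0,-0.092]
    - [0,0,-0.092]
  hand: [0.2,0.2,0.2,0.2,0.2,0.2,0.2,0.2,0.2,0.2]

```text
t: 32.35
ee_pos: [0.4298, -0.2581, 0.2199]
ee_rot: [[0.678, 0.735, 0.0], [0.735, -0.678, -0.002], [-0.001, 0.001, -1.0]]
contact_force: [-0.2, -0.5, -0.9]
opening: 0.0315
finger_force: 39.0
```

Emit:
arm_command:
  travel:
    - [0,0,0]
    - [0,0,0]
    - [0,0,0]
    - [0,0,0]
    - [0,0,0]
    - [0,0,0]
  angular:
    - [0,0,-0.092]
    - [0,0,-0.092]
    - [0,0,-0.092]
    - [0,0,-0.092]
    - [0,0,-0.092]
    - [0,0,0]
  hand: [0.2,0.2,0.2,0.2,0.2,0.2]

```text
t: 32.95
ee_pos: [0.4298, -0.2581, 0.2198]
ee_rot: [[0.027, 1.0, 0.0], [1.0, -0.027, -0.002], [-0.002, 0.0, -1.0]]
contact_force: [-0.8, -0.2, -0.1]
opening: 0.0315
finger_force: 39.0
```

Run:
```python
from h import *
go(*bay(2),.215,-1.3)
```

```text
at [ 0.4298 -0.2581  0.2198] f [-0.8 -0.2 -0.1] open 0.0315 t 32.95 rot [ 0.0001  0.0011 -0.0025] then shift [7.264 5.793 0.192]
```

Emit:
arm_command:
  travel:
    - [0.5,0.4,0]
    - [0.9,0.72,0]
    - [0.9,0.72,0]
    - [0.9,0.72,0]
    - [0.9,0.72,0]
    - [0.9,0.72,0]
    - [0.9,0.72,0]
    - [0.9,0.72,0]
    - [0.46,0.35,0]
    - [0,0,0]
  angular:
    - [0,0,-0.0025]
    - [0,0,0]
    - [0,0,0]
    - [0,0,0]
    - [0,0,0]
    - [0,0,0]
    - [0,0,0]
    - [0,0,0]
    - [0,0,0]
    - [0,0,0]
  hand: [0.2,0.2,0.2,0.2,0.2,0.2,0.2,0.2,0.2,0.2]

```text
t: 33.95
ee_pos: [0.5797, -0.079, 0.2191]
ee_rot: [[0.024, 1.0, -0.0], [1.0, -0.024, -0.002], [-0.002, -0.0, -1.0]]
contact_force: [-0.3, -1.2, -0.7]
opening: 0.0315
finger_force: 39.0
```

Emit:
arm_command:
  travel:
    - [0,0,0.8]
    - [0,0,0.8]
    - [0,0,0.6]
    - [0,0,0.4]
    - [0,0,0]
  angular:
    - [0,0,0]
    - [0,0,0]
    - [0,0,0]
    - [0,0,0]
    - [0,0,0]
  hand: [0.2,0.2,0.2,0.2,0.2]

```text
t: 34.45
ee_pos: [0.5782, -0.0808, 0.1527]
ee_rot: [[0.025, 1.0, -0.002], [1.0, -0.025, -0.002], [-0.002, -0.002, -1.0]]
contact_force: [0.1, -0.1, -0.5]
opening: 0.0315
finger_force: 39.0
```

Run:
```python
from h import *
go(*bay(2),.141,-1.3)
```

```text
at [ 0.5782 -0.0808  0.1527] f [ 0.1 -0.1 -0.5] open 0.0315 t 34.45 rot [-0.0015  0.0011 -0.0016] then shift [0.042 0.02  0.469]
```

Emit:
arm_command:
  travel:
    - [0.04,0.02,0.3]
    - [0,0,0.15]
    - [0,0,0.04]
    - [0,0,0]
  angular:
    - [0,0,0]
    - [0,0,0]
    - [0,0,0]
    - [0,0,0]
  hand: [0.2,0.2,0.2,0.2]

```text
t: 34.85
ee_pos: [0.5798, -0.0794, 0.1424]
ee_rot: [[0.024, 1.0, 0.001], [1.0, -0.024, -0.002], [-0.002, 0.001, -1.0]]
contact_force: [-1.1, -0.4, -0.7]
opening: 0.0311
finger_force: 39.0
```

Emit:
arm_command:
  travel:
    - [0,0,0.05]
    - [0,0,0.04]
    - [0,0,0]
  angular:
    - [0,0,0]
    - [0,0,0]
    - [0,0,0]
  hand: [0.2,0.2,0.2]

```text
t: 35.15
ee_pos: [0.5799, -0.0795, 0.1404]
ee_rot: [[0.024, 1.0, 0.001], [1.0, -0.024, -0.002], [-0.002, 0.001, -1.0]]
contact_force: [0.4, -0.2, -0.5]
opening: 0.031
finger_force: 39.1
```

Emit:
arm_command:
  travel:
    - [0,0,0.06]
    - [0,0,0.04]
    - [0,0,0]
  angular:
    - [0,0,0]
    - [0,0,0]
    - [0,0,0]
  hand: [0.2,0.2,0.2]

```text
t: 35.45
ee_pos: [0.5799, -0.0796, 0.1402]
ee_rot: [[0.024, 1.0, 0.003], [1.0, -0.024, -0.003], [-0.003, 0.003, -1.0]]
contact_force: [-4.6, 0.2, 10.5]
opening: 0.0314
finger_force: 40.1
```

Contact felt, so I release.

Emit:
arm_command:
  travel:
    - [0,0,-0.05]
    - [0,0,0]
    - [0,0,0]
    - [0,0,0]
    - [0,0,-0.5]
    - [0,0,-1]
    - [0,0,-1]
    - [0,0,-1]
    - [0,0,0]
    - [0,0,0]
  angular:
    - [0,0,0]
    - [0,0,0]
    - [0,0,0]
    - [0,0,0]
    - [0,0,0]
    - [0,0,0]
    - [0,0,0]
    - [0,0,0]
    - [0,0,0]
    - [0,0,0]
  hand: [0.2,0.4,0.52,0.52,0.52,0.52,0.52,0.6,0.7,0.7]

```text
t: 36.45
ee_pos: [0.58, -0.0793, 0.2274]
ee_rot: [[0.024, 1.0, 0.003], [1.0, -0.024, -0.002], [-0.002, 0.003, -1.0]]
contact_force: [-0.4, 0.1, -0.4]
opening: 0.0598
finger_force: 0.0
```

Run:
```python
from h import *
im=grab_frame("scene")
cscene((.486,-.39),im)
for c in carts(grab_frame("top")): print(*c)
go(.4875,-.39,.16,-24)
```

```text
scene cart [ 0.4859 -0.391 ] [34. 25.] 66.8
[ 0.4857 -0.3901] 62.2 [0.0253 0.0394]
at [ 0.5793 -0.0792  0.2251] f [ 0.6  0.9 -0.8] open 0.0594 t 36.55 rot [-0.0004  0.0012  0.2514] then shift [-12.851   1.701   2.605]
```

Emit:
arm_command:
  travel:
    - [0,0,0]
    - [0,0,0]
    - [0,0,0]
    - [-0.99,0.13,0]
    - [-0.99,0.13,0]
    - [-0.99,0.13,0]
    - [-0.99,0.13,0]
    - [-0.99,0.13,0]
    - [-0.99,0.13,0]
    - [-0.99,0.13,0]
  angular:
    - [0,0,0.084]
    - [0,0,0.084]
    - [0,0,0.084]
    - [0,0,0]
    - [0,0,0]
    - [0,0,0]
    - [0,0,0]
    - [0,0,0]
    - [0,0,0]
    - [0,0,0]
  hand: [0.7,0.7,0.7,0.7,0.7,0.7,0.7,0.7,0.7,0.7]

```text
t: 37.55
ee_pos: [0.529, -0.2474, 0.2248]
ee_rot: [[0.408, 0.913, -0.002], [0.913, -0.408, -0.001], [-0.001, -0.001, -1.0]]
contact_force: [-0.6, -0.3, 1.0]
opening: 0.06
finger_force: 0.0
```

Emit:
arm_command:
  travel:
    - [-0.99,0.13,0]
    - [-0.99,0.13,0]
    - [-0.99,0.13,0]
    - [-0.99,0.13,0]
    - [-0.99,0.13,0]
    - [-0.97,0.13,0]
    - [0,0,0]
  angular:
    - [0,0,0]
    - [0,0,0]
    - [0,0,0]
    - [0,0,0]
    - [0,0,0]
    - [0,0,0]
    - [0,0,0]
  hand: [0.7,0.7,0.7,0.7,0.7,0.7,0.7]

```text
t: 38.25
ee_pos: [0.4857, -0.392, 0.2246]
ee_rot: [[0.411, 0.912, -0.002], [0.912, -0.411, -0.001], [-0.002, -0.002, -1.0]]
contact_force: [-1.5, 1.8, 0.0]
opening: 0.06
finger_force: 0.0
```

Run:
```python
from h import *
im=grab_frame("scene"); cscene((.486,-.39),im)
go(.487,-.3905,.092,-24)
```

```text
at [ 0.4864 -0.3906  0.2249] f [0.6 0.3 0. ] open 0.0597 t 38.3 rot [-0.0009  0.0003 -0.002 ] then shift [0.013 0.019 5.314]
```

Emit:
arm_command:
  travel:
    - [0,0,0.5]
    - [0,0,0.9]
    - [0,0,0.9]
    - [0,0,0.8]
    - [0,0,0.8]
    - [0,0,0.7]
    - [0,0,0.5]
    - [0,0,0.2]
    - [0,0,0]
  angular:
    - [0,0,0]
    - [0,0,0]
    - [0,0,0]
    - [0,0,0]
    - [0,0,0]
    - [0,0,0]
    - [0,0,0]
    - [0,0,0]
    - [0,0,0]
  hand: [0.7,0.7,0.7,0.7,0.7,0.7,0.7,0.7,0.7]

```text
t: 39.2
ee_pos: [0.4873, -0.3893, 0.0933]
ee_rot: [[0.407, 0.913, -0.001], [0.913, -0.407, -0.001], [-0.001, -0.0, -1.0]]
contact_force: [-1.0, 0.7, -0.3]
opening: 0.0597
finger_force: 0.0
```

Emit:
arm_command:
  travel:
    - [0,0,0]
    - [0,0,0]
    - [0,0,0]
    - [0,0,0]
    - [0,0,0]
  angular:
    - [0,0,0]
    - [0,0,0]
    - [0,0,0]
    - [0,0,0]
    - [0,0,0]
  hand: [0.5,0.3,0.2,0.2,0.2]

```text
t: 39.7
ee_pos: [0.488, -0.3906, 0.0959]
ee_rot: [[0.408, 0.913, 0.003], [0.913, -0.408, -0.004], [-0.002, 0.004, -1.0]]
contact_force: [-0.1, -0.4, 5.5]
opening: 0.0315
finger_force: 41.1
```

Emit:
arm_command:
  travel:
    - [0,0,-0.4]
    - [0,0,-1]
    - [0,0,-1]
    - [0,0,-1]
    - [0,0,-1]
    - [0,0,-0.6]
    - [0,0,0]
    - [0,0,0]
  angular:
    - [0,0,0]
    - [0,0,0]
    - [0,0,0]
    - [0,0,0]
    - [0,0,-0.083]
    - [0,0,-0.083]
    - [0,0,-0.083]
    - [0,0,0]
  hand: [0.2,0.2,0.2,0.2,0.2,0.2,0.2,0.2]

```text
t: 40.5
ee_pos: [0.4873, -0.3899, 0.2202]
ee_rot: [[0.028, 1.0, 0.001], [1.0, -0.028, -0.003], [-0.003, 0.001, -1.0]]
contact_force: [0.1, 0.7, -0.5]
opening: 0.0312
finger_force: 40.3
```

Run:
```python
from h import *
go(*bay(3),.215,-1.3)
```

```text
at [ 0.4873 -0.3899  0.2202] f [ 0.1  0.7 -0.5] open 0.0312 t 40.5 rot [ 0.0008  0.0016 -0.0032] then shift [9.844 3.376 0.208]
```

Emit:
arm_command:
  travel:
    - [0.54,0.18,0]
    - [0.98,0.34,0]
    - [0.98,0.34,0]
    - [0.98,0.34,0]
    - [0.98,0.34,0]
    - [0.98,0.34,0]
    - [0.98,0.34,0]
    - [0.98,0.34,0]
    - [0.98,0.34,0]
    - [0.98,0.34,0]
  angular:
    - [0,0,-0.0032]
    - [0,0,0]
    - [0,0,0]
    - [0,0,0]
    - [0,0,0]
    - [0,0,0]
    - [0,0,0]
    - [0,0,0]
    - [0,0,0]
    - [0,0,0]
  hand: [0.2,0.2,0.2,0.2,0.2,0.2,0.2,0.2,0.2,0.2]

```text
t: 41.5
ee_pos: [0.5739, -0.1557, 0.2181]
ee_rot: [[0.026, 1.0, -0.001], [1.0, -0.026, -0.001], [-0.001, -0.001, -1.0]]
contact_force: [-0.1, 0.2, -0.7]
opening: 0.0308
finger_force: 40.3
```

Emit:
arm_command:
  travel:
    - [0.48,0.14,0]
    - [0,0,0]
    - [0,0,0.8]
    - [0,0,0.8]
    - [0,0,0.6]
    - [0,0,0.4]
    - [0,0,0]
  angular:
    - [0,0,0]
    - [0,0,0]
    - [0,0,0]
    - [0,0,0]
    - [0,0,0]
    - [0,0,0]
    - [0,0,0]
  hand: [0.2,0.2,0.2,0.2,0.2,0.2,0.2]

```text
t: 42.2
ee_pos: [0.5768, -0.1464, 0.1519]
ee_rot: [[0.025, 1.0, -0.003], [1.0, -0.025, -0.001], [-0.001, -0.003, -1.0]]
contact_force: [-0.4, 0.0, -0.7]
opening: 0.031
finger_force: 40.3
```

Run:
```python
from h import *
go(*bay(3),.14,-1.3)
```

```text
at [ 0.5768 -0.1464  0.1519] f [-0.4  0.  -0.7] open 0.031 t 42.2 rot [-0.0016  0.0008 -0.0013] then shift [0.025 0.017 0.475]
```

Emit:
arm_command:
  travel:
    - [0.02,0.02,0.3]
    - [0,0,0.15]
    - [0,0,0.05]
    - [0,0,0.04]
    - [0,0,0]
  angular:
    - [0,0,0]
    - [0,0,0]
    - [0,0,0]
    - [0,0,0]
    - [0,0,0]
  hand: [0.2,0.2,0.2,0.2,0.2]

```text
t: 42.7
ee_pos: [0.5784, -0.1456, 0.1407]
ee_rot: [[0.024, 1.0, 0.001], [1.0, -0.024, -0.002], [-0.002, 0.001, -1.0]]
contact_force: [-0.4, -0.8, 0.2]
opening: 0.0309
finger_force: 40.3
```

Emit:
arm_command:
  travel:
    - [0,0,0.05]
    - [0,0,0]
  angular:
    - [0,0,0]
    - [0,0,0]
  hand: [0.2,0.2]

```text
t: 42.9
ee_pos: [0.5785, -0.1456, 0.1399]
ee_rot: [[0.024, 1.0, 0.002], [1.0, -0.024, -0.002], [-0.002, 0.002, -1.0]]
contact_force: [0.4, 0.4, 1.7]
opening: 0.031
finger_force: 40.6
```

Emit:
arm_command:
  travel:
    - [0,0,0]
    - [0,0,0]
    - [0,0,0]
    - [0,0,-0.5]
    - [0,0,-1]
    - [0,0,-1]
    - [0,0,-1]
    - [1,-0.3,0]
    - [1,-0.3,0]
    - [1,-0.3,0]
  angular:
    - [0,0,0]
    - [0,0,0]
    - [0,0,0]
    - [0,0,0]
    - [0,0,0]
    - [0,0,0]
    - [0,0,0]
    - [0,0,0]
    - [0,0,0]
    - [0,0,0]
  hand: [0.4,0.52,0.52,0.52,0.52,0.52,0.6,0.7,0.7,0.7]

```text
t: 43.9
ee_pos: [0.5573, -0.0693, 0.228]
ee_rot: [[0.024, 1.0, 0.002], [1.0, -0.024, -0.002], [-0.002, 0.002, -1.0]]
contact_force: [0.3, 0.1, 0.2]
opening: 0.0597
finger_force: 0.0
```

Emit:
arm_command:
  travel:
    - [1,-0.3,0]
    - [1,-0.3,0]
    - [1,-0.3,0]
    - [1,-0.3,0]
    - [1,-0.3,0]
    - [1,-0.3,0]
    - [1,-0.3,0]
    - [1,-0.3,0]
    - [1,-0.3,0]
    - [1,-0.3,0]
  angular:
    - [0,0,0]
    - [0,0,0]
    - [0,0,0]
    - [0,0,0]
    - [0,0,0]
    - [0,0,0]
    - [0,0,0]
    - [0,0,0]
    - [0,0,0]
    - [0,0,0]
  hand: [0.7,0.7,0.7,0.7,0.7,0.7,0.7,0.7,0.7,0.7]

```text
t: 44.9
ee_pos: [0.4881, 0.1828, 0.2272]
ee_rot: [[0.024, 1.0, 0.002], [1.0, -0.024, -0.002], [-0.002, 0.002, -1.0]]
contact_force: [0.9, 0.8, 0.3]
opening: 0.0596
finger_force: 0.0
```

Run:
```python
from h import *
go(.442,.3535,.141,5)
im=grab_frame("top"); cv2.imwrite("pics/t9.png",im)
print("carts")
for i in range(4): print(bay(i))
for c in carts(im,.084,(160,245,305,395)): print(*c)
print("bench left:",[c[0] for c in carts(im)])
```

```text
at [0.4881 0.1828 0.2272] f [0.9 0.8 0.3] open 0.0596 t 44.9 rot [ 0.0013  0.0011 -0.0706] then shift [ 6.962 -1.242  3.448]
carts
[ 0.64273434 -0.08122829]
[ 0.64124946 -0.14721159]
[ 0.57875054 -0.07978841]
[ 0.57726566 -0.14577171]
[ 0.574  -0.0741] 88.7 [0.0387 0.051 ]
[ 0.5526 -0.1133] 107.7 [0.1189 0.2159]
[ 0.6014 -0.1429] 177.5 [0.0594 0.1225]
[ 0.6402 -0.0801] 88.8 [0.0472 0.0591]
[ 0.6751 -0.0938] 107.5 [0.0553 0.1968]
bench left: []
```

Run:
```python
from h import *
im=cv2.imread("pics/t9.png"); s=im[165:240,312:385]
m=(s.max(2)<75).astype(np.uint8)
m=cv2.morphologyEx(m,cv2.MORPH_CLOSE,np.ones((3,3)))
for k in cv2.findContours(m,cv2.RETR_EXTERNAL,cv2.CHAIN_APPROX_NONE)[0]:
    if cv2.contourArea(k)<60: continue
    r=cv2.minAreaRect(k); u=np.array(r[0])+[312,165]; print(u.round(1),np.round(r[1],1),round(r[2]),onz("top",*u,.07).round(4))
```

```text
[361.5 210.5] [13. 17.] 90 [ 0.5749 -0.1483  0.07  ]
[357.5 186.5] [13. 17.] 90 [ 0.6381 -0.1405  0.07  ]
[336.  186.5] [13. 16.] 90 [ 0.6392 -0.0848  0.07  ]
```

Emit:
arm_command:
  travel:
    - [1,0,0]
    - [1,-0.2,0]
    - [1,-0.2,0]
    - [1,-0.2,0]
    - [1,-0.2,0]
    - [1,-0.2,0]
    - [0.96,-0.24,0]
    - [0,0,0.8]
    - [0,0,0.8]
    - [0,0,0]
  angular:
    - [0,0,-0.07]
    - [0,0,0]
    - [0,0,0]
    - [0,0,0]
    - [0,0,0]
    - [0,0,0]
    - [0,0,0]
    - [0,0,0]
    - [0,0,0]
    - [0,0,0]
  hand: [0.7,0.7,0.7,0.7,0.7,0.7,0.7,0.6,0.6,0.6]

```text
t: 45.95
ee_pos: [0.4443, 0.352, 0.183]
ee_rot: [[-0.087, 0.996, -0.003], [0.996, 0.087, -0.005], [-0.005, -0.004, -1.0]]
contact_force: [0.0, -0.4, -0.6]
opening: 0.0514
finger_force: 0.0
```

Run:
```python
from h import *
go(.442,.3535,.141,5)
```

```text
at [0.4443 0.352  0.183 ] f [ 0.  -0.4 -0.6] open 0.0514 t 45.95 rot [-0.0023  0.0029 -0.0003] then shift [ 0.068 -0.087  1.682]
```

All four cartridges are in their bays. Now I grip the cover knob.

Emit:
arm_command:
  travel:
    - [0.07,-0.09,0.6]
    - [0,0,0.6]
    - [0,0,0.4]
    - [0,0,0.05]
    - [0,0,0]
    - [0,0,0]
    - [0,0,0]
    - [0,0,0]
    - [0,0,0]
    - [0,0,0]
  angular:
    - [-0.002,0.003,0]
    - [0,0,0]
    - [0,0,0]
    - [0,0,0]
    - [0,0,0]
    - [0,0,0]
    - [0,0,0]
    - [0,0,0]
    - [0,0,0]
    - [0,0,0]
  hand: [0.6,0.6,0.6,0.6,0.6,0.4,0.2,0.05,0.05,0.05]
  grip_force: 60

```text
t: 46.95
ee_pos: [0.4435, 0.3543, 0.1454]
ee_rot: [[-0.086, 0.996, 0.005], [0.996, 0.086, 0.004], [0.004, 0.006, -1.0]]
contact_force: [1.0, 0.3, 4.3]
opening: 0.0169
finger_force: 62.3
```

Run:
```python
from h import *
go(.610,-.1135,.182,-1.3)
```

```text
at [0.4435 0.3543 0.1454] f [1.  0.3 4.3] open 0.0169 t 46.95 rot [ 0.0034 -0.0024  0.0694] then shift [-18.557   7.083  -1.465]
```

Emit:
arm_command:
  travel:
    - [0,0,-0.2]
    - [0,0,-0.4]
    - [0,0,-0.7]
    - [0,0,-0.8]
    - [0,0,-0.9]
    - [0,0,-0.9]
    - [0,0,-0.7]
    - [0,0,-0.4]
    - [0,0,0]
    - [0,0,0]
  angular:
    - [0.0034,-0.0024,0]
    - [0,0,0]
    - [0,0,0]
    - [0,0,0]
    - [0,0,0]
    - [0,0,0]
    - [0,0,0]
    - [0,0,0]
    - [0,0,0.069]
    - [0,0,0]
  hand: [0.05,0.05,0.05,0.05,0.05,0.05,0.05,0.05,0.05,0.05]

```text
t: 47.95
ee_pos: [0.4431, 0.3542, 0.2692]
ee_rot: [[0.023, 1.0, -0.002], [1.0, -0.023, -0.002], [-0.002, -0.002, -1.0]]
contact_force: [-0.2, -0.8, -2.8]
opening: 0.0169
finger_force: 61.4
```

Run:
```python
from h import *
go(.6095,-.1125,.262,-1.3)
```

```text
at [0.4431 0.3542 0.2692] f [-0.2 -0.8 -2.8] open 0.0169 t 47.95 rot [-0.0012  0.001  -0.0003] then shift [-18.512   7.079   0.289]
```

Emit:
arm_command:
  travel:
    - [-0.5,0.19,0]
    - [-0.95,0.36,0]
    - [-0.95,0.36,0]
    - [-0.95,0.36,0]
    - [-0.95,0.36,0]
    - [-0.95,0.36,0]
    - [-0.95,0.36,0]
    - [-0.95,0.36,0]
    - [-0.95,0.36,0]
    - [-0.95,0.36,0]
  angular:
    - [0,0,0]
    - [0,0,0]
    - [0,0,0]
    - [0,0,0]
    - [0,0,0]
    - [0,0,0]
    - [0,0,0]
    - [0,0,0]
    - [0,0,0]
    - [0,0,0]
  hand: [0.05,0.05,0.05,0.05,0.05,0.05,0.05,0.05,0.05,0.05]

```text
t: 48.95
ee_pos: [0.5239, 0.1241, 0.2687]
ee_rot: [[0.02, 1.0, -0.003], [1.0, -0.02, -0.002], [-0.002, -0.003, -1.0]]
contact_force: [0.5, -0.6, -1.8]
opening: 0.0168
finger_force: 61.4
```

Emit:
arm_command:
  travel:
    - [-0.95,0.36,0]
    - [-0.95,0.36,0]
    - [-0.95,0.36,0]
    - [-0.95,0.36,0]
    - [-0.95,0.36,0]
    - [-0.95,0.36,0]
    - [-0.95,0.36,0]
    - [-0.95,0.36,0]
    - [-0.95,0.36,0]
    - [-0.9,0.36,0]
  angular:
    - [0,0,0]
    - [0,0,0]
    - [0,0,0]
    - [0,0,0]
    - [0,0,0]
    - [0,0,0]
    - [0,0,0]
    - [0,0,0]
    - [0,0,0]
    - [0,0,0]
  hand: [0.05,0.05,0.05,0.05,0.05,0.05,0.05,0.05,0.05,0.05]

```text
t: 49.95
ee_pos: [0.6083, -0.1141, 0.2687]
ee_rot: [[0.02, 1.0, -0.003], [1.0, -0.02, -0.001], [-0.001, -0.003, -1.0]]
contact_force: [0.7, -0.2, -2.2]
opening: 0.0164
finger_force: 61.4
```

Emit:
arm_command:
  travel:
    - [0,0,0.4]
    - [0,0,0.4]
    - [0,0,0]
  angular:
    - [0,0,0]
    - [0,0,0]
    - [0,0,0]
  hand: [0.05,0.05,0.05]

```text
t: 50.25
ee_pos: [0.6076, -0.1117, 0.2465]
ee_rot: [[0.021, 1.0, -0.006], [1.0, -0.021, 0.0], [0.0, -0.006, -1.0]]
contact_force: [-0.5, 0.5, -3.3]
opening: 0.0164
finger_force: 61.3
```

Run:
```python
from h import *
go(.6095,-.1125,.188,-1.3)
im=grab_frame("scene");cv2.imwrite("pics/s10.png",cv2.resize(im[200:350,230:430],None,fx=4,fy=4,interpolation=cv2.INTER_CUBIC))
```

```text
at [ 0.6076 -0.1117  0.2465] f [-0.5  0.5 -3.3] open 0.0164 t 50.25 rot [-0.0041 -0.      0.0011] then shift [-0.031  0.077  2.339]
```

View pics/s10.png

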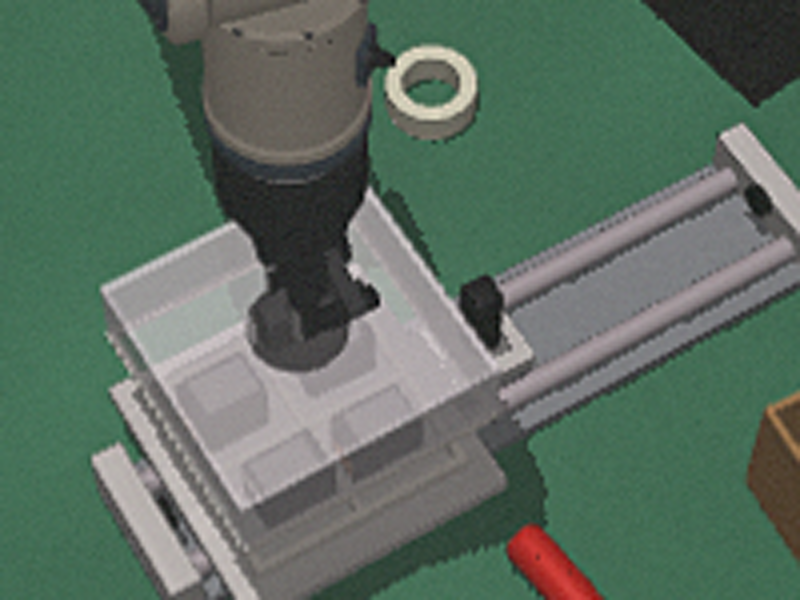

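The four cartridges show through the cover, and it is level and centred over the deck. I'll lower it in stages.

Emit:
arm_command:
  travel:
    - [-0.03,0.08,0.5]
    - [0,0,0.5]
    - [0,0,0.5]
    - [0,0,0.2]
    - [0,0,0]
  angular:
    - [-0.004,0,0.001]
    - [0,0,0]
    - [0,0,0]
    - [0,0,0]
    - [0,0,0]
  hand: [0.05,0.05,0.05,0.05,0.05]

```text
t: 50.8
ee_pos: [0.6102, -0.1127, 0.2053]
ee_rot: [[0.023, 1.0, 0.002], [1.0, -0.023, -0.001], [-0.001, 0.002, -1.0]]
contact_force: [0.1, -0.1, -2.3]
opening: 0.0164
finger_force: 61.4
```

Run:
```python
from h import *
go(.6095,-.1125,.188,-1.3)
```

```text
at [ 0.6102 -0.1127  0.2053] f [ 0.1 -0.1 -2.3] open 0.0164 t 50.8 rot [ 0.0012  0.0005 -0.0004] then shift [ 0.006 -0.029  0.691]
```

Emit:
arm_command:
  travel:
    - [0,0,0.2]
    - [0,0,0.2]
    - [0,0,0.15]
    - [0,0,0.08]
    - [0,0,0]
  angular:
    - [0,0,0]
    - [0,0,0]
    - [0,0,0]
    - [0,0,0]
    - [0,0,0]
  hand: [0.05,0.05,0.05,0.05,0.05]

```text
t: 51.3
ee_pos: [0.6107, -0.113, 0.191]
ee_rot: [[0.024, 1.0, 0.004], [1.0, -0.024, -0.001], [-0.001, 0.004, -1.0]]
contact_force: [-0.3, 0.5, -1.8]
opening: 0.0166
finger_force: 61.4
```

Emit:
arm_command:
  travel:
    - [0,0,0.05]
    - [0,0,0]
  angular:
    - [0,0,0]
    - [0,0,0]
  hand: [0.05,0.05]

```text
t: 51.5
ee_pos: [0.6109, -0.113, 0.1902]
ee_rot: [[0.024, 1.0, 0.005], [1.0, -0.024, -0.002], [-0.001, 0.005, -1.0]]
contact_force: [0.3, 0.2, -1.9]
opening: 0.0166
finger_force: 61.4
```

Emit:
arm_command:
  travel:
    - [0,0,0.05]
    - [0,0,0.05]
    - [0,0,0]
  angular:
    - [0,0,0]
    - [0,0,0]
    - [0,0,0]
  hand: [0.05,0.05,0.05]

```text
t: 51.8
ee_pos: [0.6109, -0.113, 0.1877]
ee_rot: [[0.024, 1.0, 0.005], [1.0, -0.024, -0.001], [-0.001, 0.005, -1.0]]
contact_force: [-0.5, 0.1, -1.7]
opening: 0.0165
finger_force: 61.5
```

Emit:
arm_command:
  travel:
    - [0,0,0.05]
    - [0,0,0]
  angular:
    - [0,0,0]
    - [0,0,0]
  hand: [0.05,0.05]

```text
t: 52.0
ee_pos: [0.611, -0.1131, 0.1874]
ee_rot: [[0.024, 1.0, 0.006], [1.0, -0.024, -0.002], [-0.002, 0.006, -1.0]]
contact_force: [-1.3, -0.1, 3.7]
opening: 0.0168
finger_force: 62.1
```

The cover is seated at the expected height with contact felt. I release and go to the post.

Emit:
arm_command:
  travel:
    - [0,0,0]
    - [0,0,0]
    - [0,0,0]
    - [0,0,-0.4]
    - [0,0,-0.8]
    - [0,0,-1]
    - [0,0,-0.5]
    - [1,0,0]
    - [1,0,0]
    - [1,0,0]
  angular:
    - [0,0,0]
    - [0,0,0]
    - [0,0,0]
    - [0,0,0]
    - [0,0,0]
    - [0,0,0]
    - [0,0,0]
    - [0,0,0]
    - [0,0,0]
    - [0,0,0]
  hand: [0.3,0.6,0.6,0.6,0.6,0.6,0.6,0.7,0.7,0.7]

```text
t: 53.0
ee_pos: [0.6123, -0.0373, 0.2542]
ee_rot: [[0.024, 1.0, 0.005], [1.0, -0.024, -0.001], [-0.001, 0.005, -1.0]]
contact_force: [0.1, 0.8, 0.9]
opening: 0.0596
finger_force: 0.0
```

Emit:
arm_command:
  travel:
    - [1,0,0]
    - [0.67,0,0]
    - [0,0,0]
    - [0,0,0]
  angular:
    - [0,0,0]
    - [0,0,0]
    - [0,0,0]
    - [0,0,0]
  hand: [0.7,0.7,0.7,0.7]

```text
t: 53.4
ee_pos: [0.6133, 0.0036, 0.2538]
ee_rot: [[0.023, 1.0, 0.005], [1.0, -0.023, -0.002], [-0.002, 0.005, -1.0]]
contact_force: [0.4, 0.3, 1.0]
opening: 0.0595
finger_force: 0.0
```

Run:
```python
from h import *
go(.6142,.0045,.140,-1.3)
im=grab_frame("top"); cv2.imwrite("pics/t11.png",im)
print("seated proj", [proj("top",(.610+a*.078-(-.0225)*b*.08,-.1135+b*.08-.0225*a*.078,.1)).round(1) for a,b in[(1,1),(1,-1),(-1,-1),(-1,1)]])
s=im[150:250,300:395]; m=(cv2.cvtColor(s,cv2.COLOR_BGR2HSV)[...,1]<45).astype(np.uint8)
# knob grey disc
for k in cv2.findContours(cv2.inRange(cv2.cvtColor(s,cv2.COLOR_BGR2HSV),(0,0,60),(179,50,150)),cv2.RETR_EXTERNAL,cv2.CHAIN_APPROX_NONE)[0]:
    if cv2.contourArea(k)>80: print(cv2.boundingRect(k),cv2.contourArea(k))
```

```text
at [0.6133 0.0036 0.2538] f [0.4 0.3 1. ] open 0.0595 t 53.4 rot [ 0.0031  0.0013 -0.0003] then shift [0.037 0.033 4.552]
seated proj [array([316.6, 165. ]), array([379.2, 165.2]), array([380.6, 225.5]), array([317. , 225.5])]
(38, 36, 22, 21) 322.5
(0, 0, 40, 90) 947.0
```

The knob disc is back at its original pixel position (349,196.5), so the cover is seated. I descend on the post.

Emit:
arm_command:
  travel:
    - [0.04,0.03,0.6]
    - [0,0,0.9]
    - [0,0,0.9]
    - [0,0,0.8]
    - [0,0,0.7]
    - [0,0,0.5]
    - [0,0,0.1]
    - [0,0,0]
  angular:
    - [0.003,0,0]
    - [0,0,0]
    - [0,0,0]
    - [0,0,0]
    - [0,0,0]
    - [0,0,0]
    - [0,0,0]
    - [0,0,0]
  hand: [0.7,0.7,0.7,0.7,0.7,0.7,0.7,0.7]

```text
t: 54.25
ee_pos: [0.614, 0.0043, 0.1407]
ee_rot: [[0.024, 1.0, -0.001], [1.0, -0.024, -0.001], [-0.001, -0.001, -1.0]]
contact_force: [0.4, 0.4, -1.3]
opening: 0.0592
finger_force: 0.0
```

Emit:
arm_command:
  travel:
    - [0,0,0]
    - [0,0,0]
    - [0,0,0]
    - [0,0,0]
    - [0,0,0]
    - [0,0,0]
  angular:
    - [0,0,0]
    - [0,0,0]
    - [0,0,0]
    - [0,0,0]
    - [0,0,0]
    - [0,0,0]
  hand: [0.5,0.3,0.2,0.1,0.1,0.1]
  grip_force: 30

```text
t: 54.85
ee_pos: [0.6141, 0.0047, 0.1426]
ee_rot: [[0.024, 1.0, 0.001], [1.0, -0.024, -0.001], [-0.001, 0.001, -1.0]]
contact_force: [-4.6, -0.1, 5.7]
opening: 0.0198
finger_force: 30.8
```

Emit:
arm_command:
  travel:
    - [0.05,0,0]
    - [0.1,0,0]
    - [0.2,0,0]
    - [0.2,0,0]
    - [0.2,0,0]
    - [0.2,0,0]
    - [0.2,0,0]
    - [0.2,0,0]
    - [0.2,0,0]
    - [0.2,0,0]
  angular:
    - [0,0,0]
    - [0,0,0]
    - [0,0,0]
    - [0,0,0]
    - [0,0,0]
    - [0,0,0]
    - [0,0,0]
    - [0,0,0]
    - [0,0,0]
    - [0,0,0]
  hand: [0.1,0.1,0.1,0.1,0.1,0.1,0.1,0.1,0.1,0.1]

```text
t: 55.85
ee_pos: [0.6154, 0.0478, 0.1425]
ee_rot: [[0.024, 1.0, 0.001], [1.0, -0.024, -0.003], [-0.003, 0.001, -1.0]]
contact_force: [-2.1, -2.6, 5.6]
opening: 0.0196
finger_force: 30.7
```

Emit:
arm_command:
  travel:
    - [0.2,0,0]
    - [0.2,0,0]
    - [0.2,0,0]
    - [0.2,0,0]
    - [0.2,0,0]
    - [0.2,0,0]
    - [0.2,0,0]
    - [0.2,0,0]
    - [0.2,0,0]
    - [0.2,0,0]
  angular:
    - [0,0,0]
    - [0,0,0]
    - [0,0,0]
    - [0,0,0]
    - [0,0,0]
    - [0,0,0]
    - [0,0,0]
    - [0,0,0]
    - [0,0,0]
    - [0,0,0]
  hand: [0.1,0.1,0.1,0.1,0.1,0.1,0.1,0.1,0.1,0.1]

```text
t: 56.85
ee_pos: [0.6169, 0.0978, 0.1426]
ee_rot: [[0.025, 1.0, 0.002], [1.0, -0.025, -0.002], [-0.002, 0.002, -1.0]]
contact_force: [-0.2, -3.0, 5.6]
opening: 0.0198
finger_force: 30.7
```

Emit:
arm_command:
  travel:
    - [0.2,0,0]
    - [0.2,0,0]
    - [0.2,0,0]
    - [0.2,0,0]
    - [0.2,0,0]
    - [0.2,0,0]
    - [0.2,0,0]
    - [0.2,0,0]
    - [0.2,0,0]
    - [0.2,0,0]
  angular:
    - [0,0,0]
    - [0,0,0]
    - [0,0,0]
    - [0,0,0]
    - [0,0,0]
    - [0,0,0]
    - [0,0,0]
    - [0,0,0]
    - [0,0,0]
    - [0,0,0]
  hand: [0.1,0.1,0.1,0.1,0.1,0.1,0.1,0.1,0.1,0.1]

```text
t: 57.85
ee_pos: [0.6184, 0.1479, 0.1426]
ee_rot: [[0.024, 1.0, 0.003], [1.0, -0.024, -0.002], [-0.002, 0.003, -1.0]]
contact_force: [0.0, -3.2, 5.8]
opening: 0.0196
finger_force: 30.6
```

Emit:
arm_command:
  travel:
    - [0.2,0,0]
    - [0.2,0,0]
    - [0.2,0,0]
    - [0.15,0,0]
    - [0.1,0,0]
    - [0.1,0,0]
    - [0.1,0,0]
    - [0.1,0,0]
    - [0.08,0,0]
    - [0.08,0,0]
  angular:
    - [0,0,0]
    - [0,0,0]
    - [0,0,0]
    - [0,0,0]
    - [0,0,0]
    - [0,0,0]
    - [0,0,0]
    - [0,0,0]
    - [0,0,0]
    - [0,0,0]
  hand: [0.1,0.1,0.1,0.1,0.1,0.1,0.1,0.1,0.1,0.1]

```text
t: 58.85
ee_pos: [0.6194, 0.1807, 0.1426]
ee_rot: [[0.024, 1.0, 0.004], [1.0, -0.024, -0.002], [-0.002, 0.004, -1.0]]
contact_force: [1.5, -3.1, 5.9]
opening: 0.0199
finger_force: 30.7
```

Emit:
arm_command:
  travel:
    - [0.08,0,0]
    - [0.08,0,0]
    - [0.08,0,0]
    - [0.08,0,0]
  angular:
    - [0,0,0]
    - [0,0,0]
    - [0,0,0]
    - [0,0,0]
  hand: [0.1,0.1,0.1,0.1]

```text
t: 59.25
ee_pos: [0.6196, 0.1852, 0.1425]
ee_rot: [[0.027, 1.0, 0.003], [1.0, -0.027, -0.009], [-0.009, 0.003, -1.0]]
contact_force: [-1.4, -21.3, 7.5]
opening: 0.0192
finger_force: 30.9
```

The carriage is at the far stop, with the force rising to 21 N. I relax, release and retreat.

Emit:
arm_command:
  travel:
    - [-0.08,0,0]
    - [0,0,0]
    - [0,0,0]
    - [0,0,0]
    - [0,0,0]
    - [0,0,-0.5]
    - [0,0,-1]
    - [0,0,-1]
    - [0,0,-1]
    - [0,0,-1]
  angular:
    - [0,0,0]
    - [0,0,0]
    - [0,0,0]
    - [0,0,0]
    - [0,0,0]
    - [0,0,0]
    - [0,0,0]
    - [0,0,0]
    - [0,0,0]
    - [0,0,0]
  hand: [0.1,0.3,0.5,0.7,0.7,0.7,0.7,0.7,0.7,0.7]

```text
t: 60.25
ee_pos: [0.6184, 0.1875, 0.2557]
ee_rot: [[0.023, 1.0, 0.001], [1.0, -0.023, -0.001], [-0.001, 0.001, -1.0]]
contact_force: [0.1, -0.0, -0.8]
opening: 0.0597
finger_force: 0.0
```

Emit:
arm_command:
  travel:
    - [0,-1,0]
    - [0,-1,0]
    - [0,-1,0]
    - [0,-1,0]
    - [0,-1,0]
    - [0,0,0]
  angular:
    - [0,0,0]
    - [0,0,0]
    - [0,0,0]
    - [0,0,0]
    - [0,0,0]
    - [0,0,0]
  hand: [0.7,0.7,0.7,0.7,0.7,0.7]

```text
t: 60.85
ee_pos: [0.4916, 0.1907, 0.2553]
ee_rot: [[0.022, 1.0, 0.001], [1.0, -0.022, -0.0], [-0.0, 0.001, -1.0]]
contact_force: [1.2, 0.4, -0.4]
opening: 0.0596
finger_force: 0.0
```

Run:
```python
from h import *
im=grab_frame("scene"); cv2.imwrite("pics/s12.png",im)
c=np.array([.610+.0225*.18,-.1135+.18])
print("expected knob",proj("scene",(*c,.134)),"post",proj("scene",(c[0]+.0027,c[1]+.118,.102)))
u,v=proj("scene",(*c,.1)).astype(int); s=im[v-25:v+25,u-25:u+25]
for k in cv2.findContours(cv2.inRange(cv2.cvtColor(s,cv2.COLOR_BGR2HSV),(0,0,40),(179,50,150)),cv2.RETR_EXTERNAL,cv2.CHAIN_APPROX_NONE)[0]:
    if cv2.contourArea(k)>60: (a,b,w,h)=cv2.boundingRect(k); print("knob blob",a+w/2+u-25,b+h/2+v-25,w,h,"disc exp",u,v)
u,v=proj("scene",(c[0]+.0027,c[1]+.118,.08)).astype(int); s=im[v-20:v+20,u-20:u+20]
for k in cv2.findContours((s.max(2)<45).astype(np.uint8),cv2.RETR_EXTERNAL,cv2.CHAIN_APPROX_NONE)[0]:
    if cv2.contourArea(k)>20: (a,b,w,h)=cv2.boundingRect(k); print("post blob",a+w/2+u-20,b+h/2+v-20,w,h,"exp",u,v)
```

```text
expected knob [373.0016527  252.88351136] post [413.4734045  238.39227101]
knob blob 373.0 260.0 24 24 disc exp 372 260
post blob 414.5 246.0 15 20 exp 412 243
```

The knob disc is exactly where a seated cover at the far stop should put it, and the post is within 3 px, so I hand the job in.

```bash
python3 -c "
from workcell import *
print(sign_off())"
```

```text
the job is handed in; nothing more can be done
None
```

The job is handed in, and no verdict came back: all four loose cartridges are in their own bays, the cover is seated around the rim, and the carriage was then slid gently to the left stop.

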